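Load the light-curing box with bead pins

TASK

Give the coated beads their final cure: pull the drawer of the light-curing box right out and lay every bead pin from the pocket tray across the drawer's two notched combs, each pin square across its own pair of facing notches with both ends settled in them, so that the beads hang free of the drawer floor. With all pins in place, push the drawer fully home, and only then press the start button on top of the box; leave the other things on the bench where they are.

Things in the scene. Friction and masses are not known exactly. Their poses are not given: they have to be found in the camera images.
- pin1: bead pin: steel pin 140 mm long, 5 mm thick, about 65 g; in its middle a dry faceted clay bead (square section, 24 mm across flats, 40 mm long), a 16 mm bead each side; 33 mm at each end are bare. Origin: middle of bead and pin axis; x along the pin (ends alike), y, z through bead flats. Starts in its pocket on a flat, axis 18 mm above the bench. Some are absent (None)
- pin2: bead pin: steel pin 140 mm long, 5 mm thick, about 65 g; in its middle a dry faceted clay bead (octagonal section, 24 mm across flats, 40 mm long), a 16 mm bead each side; 33 mm at each end are bare. Origin: middle of bead and pin axis; x along the pin (ends alike), y, z through bead flats. Starts in its pocket on a flat, axis 18 mm above the bench. Some are absent (None)
- pin3: bead pin: steel pin 140 mm long, 5 mm thick, about 65 g; in its middle a dry faceted clay bead (square section, 24 mm across flats, 40 mm long), a 16 mm bead each side; 33 mm at each end are bare. Origin: middle of bead and pin axis; x along the pin (ends alike), y, z through bead flats. Starts in its pocket on a flat, axis 18 mm above the bench. Some are absent (None)
- pin4: bead pin: steel pin 140 mm long, 5 mm thick, about 65 g; in its middle a dry faceted clay bead (octagonal section, 24 mm across flats, 40 mm long), a 16 mm bead each side; 33 mm at each end are bare. Origin: middle of bead and pin axis; x along the pin (ends alike), y, z through bead flats. Starts in its pocket on a flat, axis 18 mm above the bench. Some are absent (None)
- pin5: bead pin: steel pin 140 mm long, 5 mm thick, about 65 g; in its middle a dry faceted clay bead (square section, 24 mm across flats, 40 mm long), a 16 mm bead each side; 33 mm at each end are bare. Origin: middle of bead and pin axis; x along the pin (ends alike), y, z through bead flats. Starts in its pocket on a flat, axis 18 mm above the bench. Some are absent (None)
- pin6: bead pin: steel pin 140 mm long, 5 mm thick, about 65 g; in its middle a dry faceted clay bead (octagonal section, 24 mm across flats, 40 mm long), a 16 mm bead each side; 33 mm at each end are bare. Origin: middle of bead and pin axis; x along the pin (ends alike), y, z through bead flats. Starts in its pocket on a flat, axis 18 mm above the bench. Some are absent (None)
- tray: shallow wooden pocket tray, fixed, 160 mm (x) by 312 mm (y); six pockets along x, side by side at 50 mm pitch; pocket floor 6 mm, ribs and rim 12 mm above the bench. Origin: middle of its far (+x) long edge at bench height; the pockets' middles lie at x = -80, y = -125, -75, -25, 25, 75, 125 mm in its frame
- lightbox: white light-curing box, fixed, 200 mm deep (x), 330 mm wide (y), 98 mm tall, one drawer across its front. Origin: middle of the foot of its front face; x points into the box, away from the robot, z up. The box may stand left or right of the tray
- drawer (a joint): how far the drawer is out, m: 0 fully home, 0.155 right out (along -x of the box). Slides with about 2.5 N of friction, stays where it is left. Its front panel is 8 mm thick, 328 mm wide, top edge 92 mm above the bench; with it right out the rack's middle is 75 mm in front of the box's front face
- handle (a point): middle of the drawer's horizontal bar handle (120 mm long along y, about 10 mm thick), 35 mm in front of the drawer's front panel and 72 mm above the bench; axes as the box's
- rack (a point): middle of the pin rack in the drawer, moves with it; axes as the box's. Two upright dark steel combs, 4 mm thick, stand across the drawer at x = -57 and +57 mm in this frame; each has six V-notches at y = -125, -75, -25, 25, 75, 125 mm. This point is at the height of the axis of a settled pin, 34 mm above the bench. Low side walls at y = +-150 mm, tops 8 mm below this point
- notch (a point): where the middle of a pin settled in the last pair of notches at the -y side lies (125 mm from the rack's middle); axes as the rack's. The V-notches are 90 degrees, 14 mm deep, 28 mm wide at the top; the teeth between them are 22 mm wide, comb tops 10.5 mm above this point, drawer floor 22 mm below it
- start (a joint): travel of the start button, m: 0 up, 0.006 fully down (about 5 N); springs back
- start_top (a point): centre of the top of the start button, 26 mm wide, in a round 42 mm housing on top of the box, in the middle, 36 mm behind its front face; 120 mm above the bench when up; press straight down
- brush_pot: terracotta pot 76 mm wide, 90 mm tall, with brushes; bystander, origin under its centre
- resin_bottle: bottle 52 mm wide, 120 mm tall; bystander, origin under its centre
- clay_tool: flat spatula 170 mm long lying on the bench; bystander
- varnish_jar: jar 60 mm wide, 70 mm tall; bystander, origin under its centre
Mind the look-alikes: they are no part of the job. Leave any orange or red look-alike of the pin3 alone.

How it is judged (in metres and radians):
On the way, in this order (a step that is already met when the one before it is completed fails the run):
1. the drawer is pulled out (value of joint drawer above 0.12 m), for 0.2 s.
2. every bead pin is settled in its pair of notches, with the drawer still out (z of pin1 in the frame of rack between -0.003 and 0.003 m and x of pin1 in the frame of rack between -0.015 and 0.015 m and y of pin1 in the frame of rack between -0.137 and 0.137 m and angle between the x axis of each of pin1, pin2, pin3, pin4, pin5, pin6 and the x axis of rack, either way round below 0.06 rad and z of pin2 in the frame of rack between -0.003 and 0.003 m and x of pin2 in the frame of rack between -0.015 and 0.015 m and y of pin2 in the frame of rack between -0.137 and 0.137 m and z of pin3 in the frame of rack between -0.003 and 0.003 m and x of pin3 in the frame of rack between -0.015 and 0.015 m and y of pin3 in the frame of rack between -0.137 and 0.137 m and z of pin4 in the frame of rack between -0.003 and 0.003 m and x of pin4 in the frame of rack between -0.015 and 0.015 m and y of pin4 in the frame of rack between -0.137 and 0.137 m and z of pin5 in the frame of rack between -0.003 and 0.003 m and x of pin5 in the frame of rack between -0.015 and 0.015 m and y of pin5 in the frame of rack between -0.137 and 0.137 m and z of pin6 in the frame of rack between -0.003 and 0.003 m and x of pin6 in the frame of rack between -0.015 and 0.015 m and y of pin6 in the frame of rack between -0.137 and 0.137 m and value of joint drawer above 0.1 m), for 0.3 s.
3. the drawer is pushed fully home with the pins in their notches (z of pin1 in the frame of rack between -0.003 and 0.003 m and x of pin1 in the frame of rack between -0.015 and 0.015 m and y of pin1 in the frame of rack between -0.137 and 0.137 m and angle between the x axis of each of pin1, pin2, pin3, pin4, pin5, pin6 and the x axis of rack, either way round below 0.06 rad and z of pin2 in the frame of rack between -0.003 and 0.003 m and x of pin2 in the frame of rack between -0.015 and 0.015 m and y of pin2 in the frame of rack between -0.137 and 0.137 m and z of pin3 in the frame of rack between -0.003 and 0.003 m and x of pin3 in the frame of rack between -0.015 and 0.015 m and y of pin3 in the frame of rack between -0.137 and 0.137 m and z of pin4 in the frame of rack between -0.003 and 0.003 m and x of pin4 in the frame of rack between -0.015 and 0.015 m and y of pin4 in the frame of rack between -0.137 and 0.137 m and z of pin5 in the frame of rack between -0.003 and 0.003 m and x of pin5 in the frame of rack between -0.015 and 0.015 m and y of pin5 in the frame of rack between -0.137 and 0.137 m and z of pin6 in the frame of rack between -0.003 and 0.003 m and x of pin6 in the frame of rack between -0.015 and 0.015 m and y of pin6 in the frame of rack between -0.137 and 0.137 m and value of joint drawer below 0.006 m), for 0.2 s.
4. the start button is pressed with the drawer shut (value of joint start above 0.004 m and value of joint drawer below 0.006 m), for 0.05 s.
At the end, for the whole second after the job is handed in: the drawer is home within 6 mm and every bead pin present lies at rest in its pair of notches: its axis within 3 mm of the settled height, within 0.06 rad of square across the combs, centred between them within 15 mm (all of step 3 and linear speed of each of pin1, pin2, pin3, pin4, pin5, pin6 below 0.02 m/s); the robot touches nothing.
It fails at once if a bystander is moved by more than 30 mm (distance of any of brush_pot, resin_bottle, clay_tool, varnish_jar from where it was at the start of the episode above 0.03 m).
It fails at once if the start button is pressed while the drawer stands open by more than 20 mm (value of joint start above 0.004 m and value of joint drawer above 0.02 m).
Of pin1, pin2, pin3, pin4, pin5, pin6 only 4 to 6 are there at a start; the rules pass over those that are not, and their reading is None.
At some moment in a run one of pin1, pin2, pin3, pin4, pin5, pin6 may be knocked a few centimetres aside while the robot is not near it.
Once in a run the grip may slacken for a moment while it holds something.
It also fails if it takes over 210 s, if anything falls off the work surface, if the arm or the gripper's body presses on something with over 40 N, if the wrist force passes 120 N, or if a joint passes its speed limit or range.

ROBOT

A 6-joint arm with a two-finger parallel gripper is mounted at the origin on the work surface. World frame = base frame: x ahead of the robot, y to its left, z up, the work surface at z = 0. Lengths are in m, angles in degrees, forces in N, time in s.
With the tool pointing down it reaches from about 0.275 to 0.85 m from the base axis. Payload 5.2 kg.
Tool frame: the origin (TCP) lies at the very end of the fingers, on their centre line; the grasp point (between the pads) lies 19 mm behind it; z points along the fingers, y is the direction in which the jaws open and shut (so a half turn about z gives the same grasp; the last joint's range is limited). The gripper opens to 85 mm and grips with 20 to 120 N. Pads are 22 mm wide; open, the fingers measure 114 mm over their backs; the gripper's body (76 mm by 85 mm) begins 54 mm behind the grasp point. The pads swing forward as they close: fully open they stand 13 mm farther back than shut.
Start: joints at [-86.276, 14.817, 87.949, -0, 77.235, -11.62], TCP at [0.146, -0.53, 0.231] pointing down, gripper open.
Joint ranges: [-179.93, 179.93], [-52.35, 119.4], [10.71, 147.94], [-69.91, 249.91], [12.55, 155.21], [-178.61, 178.61]. Speed limits (degrees/s): [147.25, 147.25, 180, 180, 180, 180].

INTERFACE

Orientations are given as a 3x3 rotation matrix whose columns are the frame's x, y, z axes.
In Python, from workcell import env gives the robot as it stands.
- The arm moves only by the tool drive_tool, never from a script. Its argument "motion" is a list of rows, each an object with "hand": the opening in per cent of the stroke, from 0 (shut) to 100 (fully open); "travel": the shift along the tool's x, y, z in m, a list of three; "rotation": the turn, a rotation vector about the tool's x, y, z in rad, a list of three. A call has 1 to 12 rows; each row is the pose to reach, as a shift and turn from the pose measured when the call began, along the tool's axes at that moment; what a row does not reach only later rows make up. A row lasts 1/10 s, in which the tool goes at most 50 mm and 8.59 degrees, less where a joint would pass 70% of its speed; a pose out of reach is approached as far as the arm can. A call with a gripper value outside its range is refused whole. The fingers move at their own pace and stop on an object; "newtons" is the grip in N (left out, the last holds). Time passes only in rows, so rows that repeat a pose let the fingers close. It gives the time, the measured TCP pose, the force and the opening at its end, in the units of the state.
- env.read_state(): the state, without advancing time (a new reading comes with each control period).
- env.get_image(name): name is "scene" or "top" or "wrist"; returns a dict with "img" (420x560x3 uint8, red, green, blue), "z_map" (420x560 float32, m along the optical axis (not along the pixel's ray), 0 where there is no reading), "fx", "fy", "cx", "cy" (pixels), "world_from_camera" (4x4, takes a point from camera to world coordinates). Camera axes: x right, y down, z forward; pixel columns grow to the right and rows downward; lengths in m; the calibration is good to about 2 mm. A picture is of the moment at which its call begins.
- env.sign_off(): hands the job in, once; it reports no verdict.
The state is a dict: "t": time; "joint_positions": joint angles; "joint_vel": joint speeds; "tau": joint torques, N m; "position": TCP position; "tool_rot": TCP orientation; "ft_force": force on the tool from outside, world axes, zero at the start; "ft_torque": the same for the moment, N m; "width": opening from 0.0 (shut) to 1.0 (fully open).
Only numpy, scipy, OpenCV 4.12 (cv2) and the standard library are available. Lean on these libraries where they do the work, as an engineer would, in place of code of your own. Each camera call takes 0.05 s, during which the arm holds its last target.

## Working session

There is one attempt and no reset: what is moved stays moved. The work goes in short steps, Python scripts to look and compute and a tool call to move; the robot and the scene stay as the last step left them, time stands still between calls to the robot, and variables do not carry over. Pictures are saved under pics/ and viewed, and the job is handed in when it is done.

Besides the shell and the picture viewer there is one more tool, called as name(argument=value, ...) on one line, values as JSON. drive_tool: Moves the arm, as the interface text tells. Its arguments: {"type":"object","properties":{"motion":{"type":"array","items":{"type":"object","properties":{"hand":{"type":"number"},"travel":{"type":"array","items":{"type":"number"}},"rotation":{"type":"array","items":{"type":"number"}}}}},"newtons":{"type":"number"}},"required":["motion"]}

```bash
ls; mkdir -p pics
python3 - <<'E'
from workcell import env
import cv2
s=env.read_state();print({k:s[k] for k in s})
for n in ["scene","top","wrist"]:
    d=env.get_image(n);cv2.imwrite(f"pics/{n}0.png",d["img"][:,:,::-1]);print(n,d["fx"],d["fy"],d["cx"],d["cy"],d["world_from_camera"])
E
```

```text
pics
{'t': 0.0, 'joint_positions': array([-8.62736599e+01,  1.48590770e+01,  8.80113377e+01,  6.26216007e-04,
        7.72354873e+01, -1.16196227e+01]), 'joint_vel': array([-0.01385399, -0.17127166,  0.02205305, -0.0109891 ,  0.03410139,
        0.00160975]), 'tau': array([-5.09997990e-04, -4.46037054e+01, -2.90569514e+01, -5.12278784e-04,
        1.15182184e-02,  1.00500574e-05]), 'position': array([ 0.14554632, -0.52983962,  0.2304746 ]), 'tool_rot': array([[ 9.64346091e-01,  2.64644297e-01, -1.09488510e-04],
       [ 2.64644043e-01, -9.64344402e-01,  1.84512224e-03],
       [ 3.82716448e-04, -1.80831191e-03, -9.99998292e-01]]), 'ft_force': array([-0.29536609, -0.04933903, -0.27029556]), 'ft_torque': array([-0.02471378,  0.06371909, -0.04453404]), 'width': 1.005210101233308}
scene 429.26163265612564 429.26163265612564 282.56563162399846 203.86291096471533 [[-0.6417188   0.44931354 -0.6215419   1.26255689]
 [ 0.7669183   0.36984316 -0.52445435  0.6256414 ]
 [-0.00577142 -0.81322407 -0.58192208  0.76711193]
 [ 0.          0.          0.          1.        ]]
top 379.06976634573493 379.06976634573493 278.66474900162297 210.38290813637178 [[-1.72872383e-02 -9.86044407e-01  1.65582541e-01  3.45076521e-01]
 [-9.99847634e-01  1.74494272e-02 -4.75256785e-04  8.37752071e-03]
 [-2.42069621e-03 -1.65565528e-01 -9.86195820e-01  1.14111315e+00]
 [ 0.00000000e+00  0.00000000e+00  0.00000000e+00  1.00000000e+00]]
wrist 318.92758881576395 318.92758881576395 281.2499267108948 209.02231296008048 [[ 0.26389635 -0.92371316 -0.27769177  0.21629326]
 [-0.96454936 -0.25325998 -0.07418833 -0.51021375]
 [-0.00179947  0.28742545 -0.95780132  0.37284088]
 [ 0.          0.          0.          1.        ]]
```

View pics/top0.png

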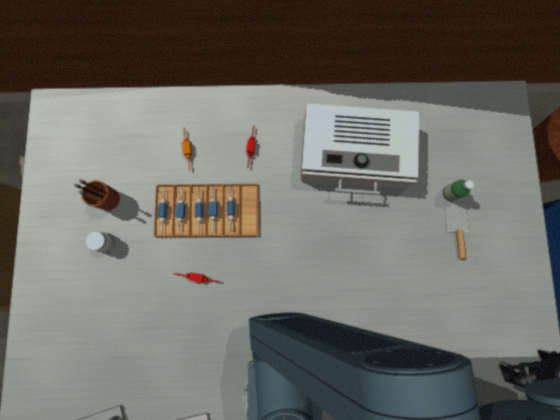

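View pics/scene0.png

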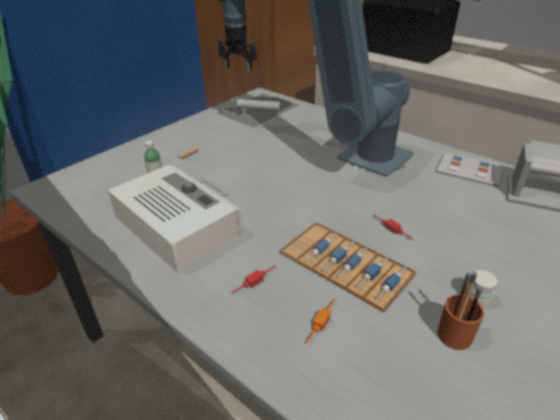

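View pics/wrist0.png

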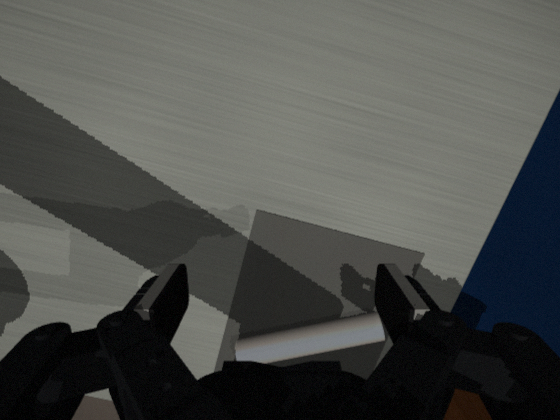

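The top view shows five blue-bead pins in the tray's pockets, with the rightmost pocket (around pixel 250,210) empty. The box is to the right with its handle near (357,185). The red and orange look-alikes lie loose on the bench. Next I'll measure.

```bash
cat > h.py <<'E'
from workcell import env
import numpy as np, cv2
def cam(n): return env.get_image(n)
def ray(d,uv,z):
    W=d["world_from_camera"];uv=np.atleast_2d(uv).astype(float)
    r=np.c_[(uv[:,0]-d["cx"])/d["fx"],(uv[:,1]-d["cy"])/d["fy"],np.ones(len(uv))]@W[:3,:3].T
    o=W[:3,3];t=(z-o[2])/r[:,2];return o+r*t[:,None]
def cloud(d):
    v,u=np.mgrid[:420,:560];z=d["z_map"];P=np.stack([(u-d["cx"])/d["fx"]*z,(v-d["cy"])/d["fy"]*z,z],-1)
    W=d["world_from_camera"];Q=P@W[:3,:3].T+W[:3,3];Q[z==0]=np.nan;return Q
def pins(d,zc=0.018+0.010,rows=(100,330)):
    h=cv2.cvtColor(d["img"],cv2.COLOR_RGB2HSV)
    m=cv2.inRange(h,(98,90,40),(120,255,255));m[:rows[0]]=0;m[rows[1]:]=0
    n,l,s,c=cv2.connectedComponentsWithStats(m)
    out=[]
    for i in range(1,n):
        if s[i,4]<40: continue
        v,u=np.nonzero(l==i);p=ray(d,np.c_[u,v],zc)[:,:2]
        out.append((p.mean(0),s[i,4],c[i],np.linalg.eigh(np.cov(p.T))[1][:,1]))
    return out
def st():
    s=env.read_state();print("t %.1f pos %s w %.3f F %s"%(s["t"],s["position"].round(4),s["width"],s["ft_force"].round(1)));return s
E
python3 - <<'E'
from h import *
d=cam("top");Q=cloud(d)
for p,a,c,e in sorted(pins(d),key=lambda x:x[0][1]): print("pin",p.round(4),a,c.round(1),e.round(2))
# tray mask
h=cv2.cvtColor(d["img"],cv2.COLOR_RGB2HSV)
m=cv2.inRange(h,(8,70,90),(22,255,255));m[:170]=0;m[250:]=0;m[:,:145]=0;m[:,270:]=0
m=cv2.morphologyEx(m,cv2.MORPH_CLOSE,np.ones((15,15)))
c=max(cv2.findContours(m,0,1)[0],key=cv2.contourArea)
p=ray(d,c[:,0],0.012)[:,:2].astype(np.float32);print("tray",cv2.minAreaRect(p),cv2.boxPoints(cv2.minAreaRect(p)).round(4).tolist())
# box top from depth
m=((Q[...,2]>0.088)&(Q[...,2]<0.106)&(Q[...,1]<0)&(Q[...,0]>0.4)).astype(np.uint8)
m=cv2.morphologyEx(m,cv2.MORPH_OPEN,np.ones((5,5)))
c=max(cv2.findContours(m,0,1)[0],key=cv2.contourArea);p=ray(d,c[:,0],0.098)[:,:2].astype(np.float32)
r=cv2.minAreaRect(p);print("box",r,cv2.boxPoints(r).round(4).tolist())
# front edge line fit
print("handle z samples",[ (u,v,Q[v,u].round(3).tolist()) for u,v in [(357,183),(357,186),(340,180),(357,189),(372,192)]])
im=cv2.resize(d["img"][90:250,280:480],None,fx=4,fy=4);cv2.imwrite("pics/boxcrop.png",im[:600,:,::-1])
# button
m=(Q[...,2]>0.110)&(Q[...,2]<0.13)&(Q[...,0]>0.5)&(Q[...,1]<-.1)&(Q[...,1]>-.35)
v,u=np.nonzero(m);print("button",len(v),u.mean(),v.mean(),ray(d,(u.mean(),v.mean()),0.119))
E
```

```text
pin [ 0.4127 -0.7962] 1046 [554.1 246.1] [-1.    0.08]
pin [0.5432 0.1513] 72 [230.5 207.5] [-1.   -0.01]
pin [0.5416 0.2049] 98 [212.5 208.4] [-1.  0.]
pin [0.5389 0.2453] 84 [199.  209.5] [-1.   -0.06]
pin [0.5385 0.3023] 99 [179.8 210. ] [-1. -0.]
pin [0.5403 0.3547] 83 [162.3 209.7] [-1.    0.04]
tray ((0.5406437516212463, 0.22657525539398193), (0.31416288018226624, 0.15945762395858765), 88.9957046508789) [[0.45820000767707825, 0.07090000063180923], [0.6176000237464905, 0.06809999793767929], [0.6230999827384949, 0.3822000026702881], [0.46369999647140503, 0.38499999046325684]]
box ((0.7223162651062012, -0.23181669414043427), (0.3297237157821655, 0.20083065330982208), 84.52764892578125) [[0.6065999865531921, -0.3864000141620636], [0.8065999746322632, -0.40549999475479126], [0.8379999995231628, -0.07729999721050262], [0.6381000280380249, -0.05810000002384186]]
handle z samples [(357, 183, [0.611, -0.229, 0.029]), (357, 186, [0.609, -0.235, -0.0]), (340, 180, [0.609, -0.171, 0.077]), (357, 189, [0.6, -0.235, -0.002]), (372, 192, [0.573, -0.261, 0.076])]
button 136 360.81617647058823 159.4558823529412 [[ 0.6569726  -0.22424485  0.119     ]]
```

View pics/boxcrop.png

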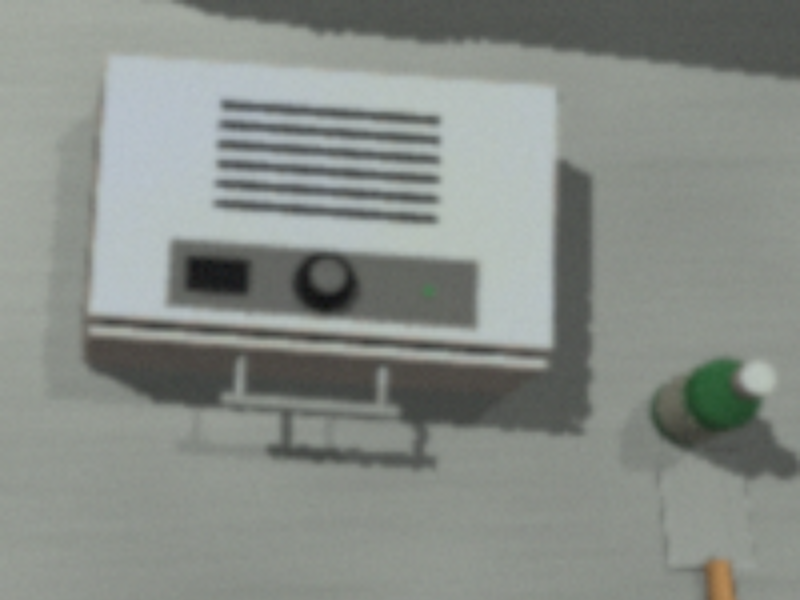

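```bash
cat >> h.py <<'E'
from scipy.spatial.transform import Rotation as Ro
def goal(p,yaw):
    s=env.read_state();R=s["tool_rot"];a=np.radians(yaw)
    x=np.array([np.cos(a),np.sin(a),0]);z=np.array([0,0,-1.]);G=np.c_[x,np.cross(z,x),z]
    print("travel",(R.T@(np.array(p)-s["position"])).round(4),"rot",Ro.from_matrix(R.T@G).as_rotvec().round(3))
BX=np.array([.9955,-.0953]);BY=np.array([.0953,.9955]);BO=np.array([.6223,-.2223])
def box(x,y): return BO+BX*x+BY*y
E
python3 - <<'E'
from h import *
d=cam("top");print(ray(d,[[335,189.5],[357.5,191],[380,193]],0.075))
Q=cloud(d);m=(Q[...,2]>0.068)&(Q[...,2]<0.085)&(Q[...,0]>0.5)&(Q[...,0]<.6)&(Q[...,1]<-.1)&(Q[...,1]>-.35)
v,u=np.nonzero(m);print(len(v),np.nanmean(Q[m],0),u.min(),u.max()); print(box(-.043,0))
goal([.58,-.218,.2],84.5)
E
```

```text
[[ 0.58212885 -0.15526229  0.075     ]
 [ 0.57656464 -0.21973162  0.075     ]
 [ 0.56954314 -0.28400546  0.075     ]]
208 [ 0.5783535  -0.22261264  0.07705471] 335 401
[ 0.5794935 -0.2182021]
travel [ 0.5016 -0.186   0.0312] rot [-1.000e-03 -1.000e-03 -1.207e+00]
```

drive_tool(motion=[{"hand": 30, "travel": [0.25, -0.09, 0.016], "rotation": [0, 0, -0.6]}, {"hand": 30, "travel": [0.25, -0.09, 0.016], "rotation": [0, 0, -0.6]}, {"hand": 30, "travel": [0.25, -0.09, 0.016], "rotation": [0, 0, -0.6]}, {"hand": 30, "travel": [0.25, -0.09, 0.016], "rotation": [0, 0, -0.6]}, {"hand": 30, "travel": [0.5, -0.187, 0.02], "rotation": [0, 0, -1.207]}, {"hand": 30, "travel": [0.5, -0.187, 0.02], "rotation": [0, 0, -1.207]}, {"hand": 30, "travel": [0.5, -0.187, 0.02], "rotation": [0, 0, -1.207]}, {"hand": 30, "travel": [0.5, -0.187, 0.02], "rotation": [0, 0, -1.207]}, {"hand": 30, "travel": [0.5, -0.187, 0.02], "rotation": [0, 0, -1.207]}, {"hand": 30, "travel": [0.5, -0.187, 0.02], "rotation": [0, 0, -1.207]}, {"hand": 30, "travel": [0.5, -0.187, 0.02], "rotation": [0, 0, -1.207]}, {"hand": 30, "travel": [0.5, -0.187, 0.02], "rotation": [0, 0, -1.207]}])

```text
t: 1.45
position: [0.5812, -0.214, 0.2104]
tool_rot: [[0.091, 0.996, 0.001], [0.996, -0.091, 0.002], [0.002, 0.001, -1.0]]
ft_force: [0.1, -0.8, 0.3]
width: 0.3
```

Run:
```python
from h import *
s=st();print(s["joint_positions"].round(1))
goal([.579,-.218,.058],84.5)
d=cam("wrist");cv2.imwrite("pics/w1.png",d["img"][:,:,::-1])
```

```text
t 1.4 pos [ 0.5812 -0.214   0.2104] w 0.300 F [ 0.1 -0.8  0.3]
[-30.6  22.7  79.7   0.1  77.7 -25.4]
travel [-0.0045 -0.0019  0.1524] rot [ 0.    -0.002  0.005]
```

View pics/w1.png

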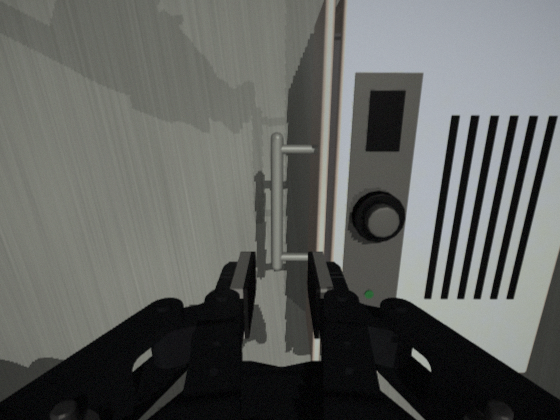

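The wrist view shows the bar handle upright at column 277, rows 132–270, with the panel's top edge at column 325. The fingers straddle it. I'll check the handle's position from this view.

Run:
```python
from h import *
d=cam("wrist")
print(ray(d,[[277.5,134],[277.5,201],[277.5,268]],0.077)); print(ray(d,[[325,201],[318,340]],.092))
```

```text
[[ 0.58142639 -0.15832749  0.077     ]
 [ 0.57579884 -0.21658887  0.077     ]
 [ 0.56942228 -0.28260452  0.077     ]]
[[ 0.61642948 -0.21627176  0.092     ]
 [ 0.6021328  -0.35566853  0.092     ]]
```

drive_tool(motion=[{"hand": 30, "travel": [-0.004, -0.004, 0.05], "rotation": [0, 0, 0.005]}, {"hand": 30, "travel": [-0.004, -0.004, 0.1], "rotation": [0, 0, 0.005]}, {"hand": 30, "travel": [-0.004, -0.004, 0.13], "rotation": [0, 0, 0.005]}, {"hand": 30, "travel": [-0.004, -0.004, 0.152], "rotation": [0, 0, 0.005]}, {"hand": 30, "travel": [-0.004, -0.004, 0.152], "rotation": [0, 0, 0.005]}, {"hand": 0, "travel": [-0.004, -0.004, 0.152], "rotation": [0, 0, 0.005]}, {"hand": 0, "travel": [-0.004, -0.004, 0.152], "rotation": [0, 0, 0.005]}, {"hand": 0, "travel": [-0.004, -0.004, 0.152], "rotation": [0, 0, 0.005]}], newtons=40)

```text
t: 2.35
position: [0.574, -0.2215, 0.0595]
tool_rot: [[0.099, 0.995, -0.0], [0.995, -0.099, -0.001], [-0.001, 0.0, -1.0]]
ft_force: [0.4, -3.9, -6.1]
width: 0.108
```

drive_tool(motion=[{"hand": 0, "travel": [0, -0.01, 0], "rotation": [0, 0, 0]}, {"hand": 0, "travel": [0, -0.03, 0], "rotation": [0, 0, 0]}, {"hand": 0, "travel": [0, -0.05, 0], "rotation": [0, 0, 0]}, {"hand": 0, "travel": [0, -0.07, 0], "rotation": [0, 0, 0]}, {"hand": 0, "travel": [0, -0.09, 0], "rotation": [0, 0, 0]}, {"hand": 0, "travel": [0, -0.11, 0], "rotation": [0, 0, 0]}, {"hand": 0, "travel": [0, -0.13, 0], "rotation": [0, 0, 0]}, {"hand": 0, "travel": [0, -0.145, 0], "rotation": [0, 0, 0]}, {"hand": 0, "travel": [0, -0.154, 0], "rotation": [0, 0, 0]}, {"hand": 0, "travel": [0, -0.156, 0], "rotation": [0, 0, 0]}, {"hand": 0, "travel": [0, -0.156, 0], "rotation": [0, 0, 0]}])

```text
t: 3.45
position: [0.4263, -0.2078, 0.0607]
tool_rot: [[0.102, 0.995, 0.016], [0.995, -0.102, -0.006], [-0.004, 0.017, -1.0]]
ft_force: [30.3, 1.0, -29.8]
width: 0.111
```

drive_tool(motion=[{"hand": 0, "travel": [0, 0, 0], "rotation": [0, 0, 0]}, {"hand": 30, "travel": [0, 0, 0], "rotation": [0, 0, 0]}, {"hand": 30, "travel": [0, 0, 0], "rotation": [0, 0, 0]}, {"hand": 30, "travel": [0, 0, -0.02], "rotation": [0, 0, 0]}, {"hand": 30, "travel": [0, 0, -0.06], "rotation": [0, 0, 0]}, {"hand": 30, "travel": [0, 0, -0.11], "rotation": [0, 0, 0]}, {"hand": 30, "travel": [0, 0, -0.16], "rotation": [0, 0, 0]}, {"hand": 30, "travel": [0, 0, -0.19], "rotation": [0, 0, 0]}])

```text
t: 4.25
position: [0.4238, -0.2074, 0.2561]
tool_rot: [[0.102, 0.995, 0.022], [0.995, -0.102, -0.01], [-0.008, 0.023, -1.0]]
ft_force: [0.1, -1.2, -0.4]
width: 0.297
```

Run:
```python
from h import *
s=st();print(s["joint_positions"].round(1))
d=cam("top");cv2.imwrite("pics/t2.png",d["img"][:,:,::-1])
for p,a,c,e in sorted(pins(d),key=lambda x:x[0][1])[1:]: print("pin",p.round(4),a,e.round(2))
goal([.54,.15,.2],179)
d=cam("wrist");cv2.imwrite("pics/w2.png",d["img"][:,:,::-1])
```

```text
t 4.2 pos [ 0.4238 -0.2074  0.2561] w 0.297 F [ 0.1 -1.2 -0.4]
[-39.9   4.8  96.7   0.4  77.1 -34.1]
pin [0.5432 0.1513] 72 [-1.   -0.01]
pin [0.5414 0.2047] 97 [-1.    0.03]
pin [0.5389 0.2454] 82 [-1.   -0.03]
pin [0.5385 0.3021] 97 [-1.   -0.01]
pin [0.5404 0.3546] 84 [-1.    0.06]
travel [0.3691 0.0758 0.0579] rot [ 0.012  0.032 -1.656]
```

View pics/t2.png

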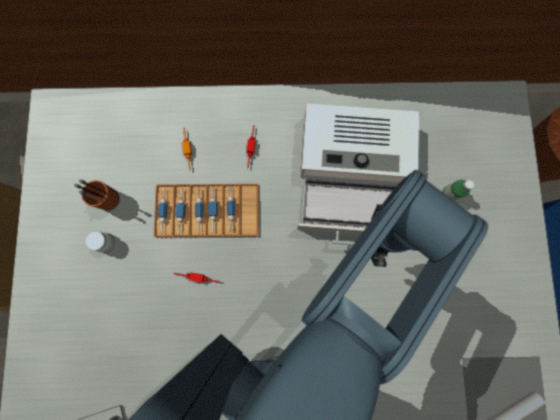

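View pics/w2.png

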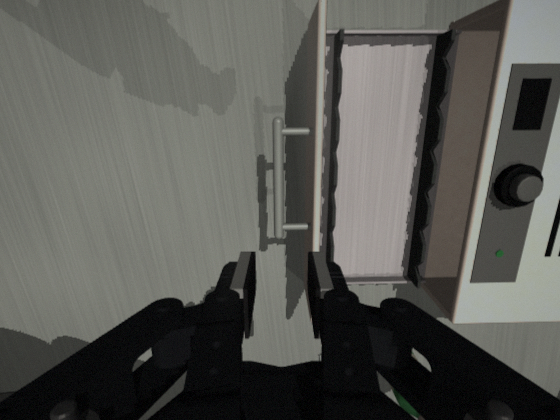

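The drawer is out. In the wrist view the near comb is at column ~337 and the far one at ~437, each with six notches, and the side walls are at rows ~32 and ~278. I'll check the rack centre from this.

Run:
```python
from h import *
d=cam("wrist")
im=cv2.resize(d["img"][10:300,300:480],None,fx=3,fy=2);cv2.imwrite("pics/w2c.png",im[:,:,::-1])
def tb(p): q=p[:,:2]-BO;return np.c_[q@BX,q@BY].round(4)
print("panel",tb(ray(d,[[321,100],[319,200]],.092)))
print("combs",tb(ray(d,[[338,100],[335,200],[436,100],[420,200]],.0445)))
print("walls",tb(ray(d,[[390,32],[370,279]],.026)), "expected y +-.150")
print(box(-.075,0))
```

```text
panel [[-0.1564  0.0784]
 [-0.1556 -0.0164]]
combs [[-0.1314  0.0795]
 [-0.1299 -0.0302]
 [-0.0266  0.0788]
 [-0.0302 -0.0317]]
walls [[-0.0759  0.1473]
 [-0.0749 -0.145 ]] expected y +-.150
[ 0.5476375 -0.2151525]
```

View pics/w2c.png

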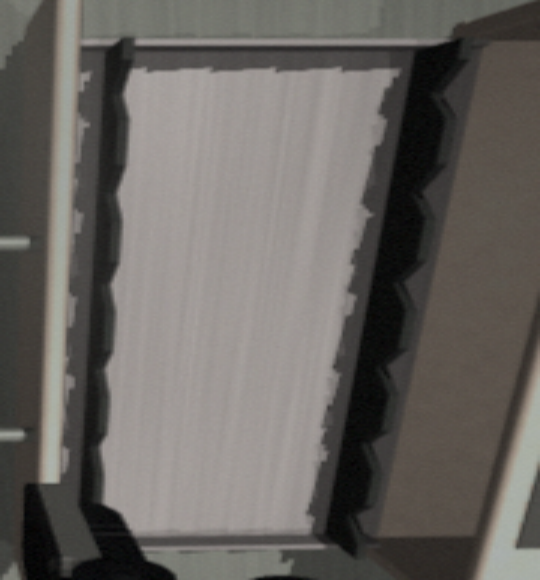

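drive_tool(motion=[{"hand": 41, "travel": [0.12, 0.03, 0.02], "rotation": [0.006, 0.016, -0.8]}, {"hand": 41, "travel": [0.12, 0.03, 0.02], "rotation": [0.006, 0.016, -0.8]}, {"hand": 41, "travel": [0.25, 0.05, 0.03], "rotation": [0.006, 0.016, -0.8]}, {"hand": 41, "travel": [0.25, 0.05, 0.03], "rotation": [0.006, 0.016, -0.8]}, {"hand": 41, "travel": [0.369, 0.076, 0.058], "rotation": [0.012, 0.032, -1.656]}, {"hand": 41, "travel": [0.369, 0.076, 0.058], "rotation": [0.012, 0.032, -1.656]}, {"hand": 41, "travel": [0.369, 0.076, 0.058], "rotation": [0.012, 0.032, -1.656]}, {"hand": 41, "travel": [0.369, 0.076, 0.058], "rotation": [0.012, 0.032, -1.656]}, {"hand": 41, "travel": [0.369, 0.076, 0.058], "rotation": [0.012, 0.032, -1.656]}, {"hand": 41, "travel": [0.369, 0.076, 0.058], "rotation": [0.012, 0.032, -1.656]}, {"hand": 41, "travel": [0.369, 0.076, 0.058], "rotation": [0.012, 0.032, -1.656]}, {"hand": 41, "travel": [0.369, 0.076, 0.058], "rotation": [0.012, 0.032, -1.656]}])

```text
t: 5.6
position: [0.5375, 0.1511, 0.1936]
tool_rot: [[-1.0, 0.015, -0.008], [0.015, 1.0, 0.004], [0.008, 0.004, -1.0]]
ft_force: [-0.1, -0.7, -1.0]
width: 0.406
```

Run:
```python
from h import *
s=st();print(s["joint_positions"].round(1))
d=cam("wrist");cv2.imwrite("pics/w3.png",d["img"][:,:,::-1])
for p,a,c,e in sorted(pins(d,.028,(0,420)),key=lambda x:x[0][1]): print("pin",p.round(4),a,c.round(),e.round(3))
```

```text
t 5.6 pos [0.5375 0.1511 0.1936] w 0.406 F [-0.1 -0.7 -1. ]
[  4.1  17.5  89.7   0.3  73.2 -85.1]
pin [0.5425 0.1517] 869 [281. 196.] [-1.    -0.011]
pin [0.5413 0.2055] 881 [335. 194.] [-1.     0.023]
pin [0.5388 0.2444] 917 [374. 191.] [-1.    -0.026]
pin [0.5381 0.3027] 942 [433. 189.] [-0.999  0.033]
pin [0.5397 0.3524] 952 [483. 190.] [-1.     0.002]
```

View pics/w3.png

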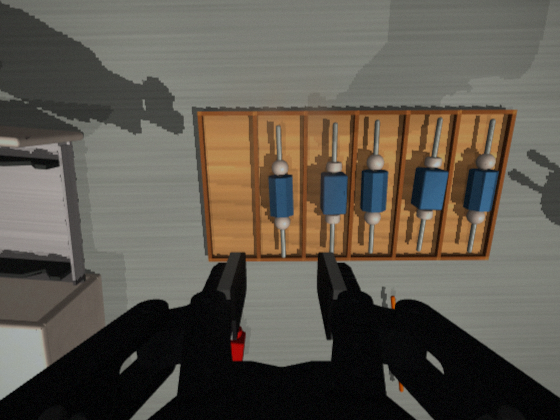

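Run:
```python
from h import *
goal([.5425,.1517,.0135],179.8)
```

```text
travel [-6.200e-03  1.000e-04  1.803e-01] rot [ 0.004 -0.007 -0.016]
```

drive_tool(motion=[{"hand": 41, "travel": [-0.006, 0, 0.05], "rotation": [0.004, -0.007, -0.016]}, {"hand": 41, "travel": [-0.006, 0, 0.1], "rotation": [0.004, -0.007, -0.016]}, {"hand": 41, "travel": [-0.006, 0, 0.14], "rotation": [0.004, -0.007, -0.016]}, {"hand": 41, "travel": [-0.006, 0, 0.165], "rotation": [0.004, -0.007, -0.016]}, {"hand": 41, "travel": [-0.006, 0, 0.178], "rotation": [0.004, -0.007, -0.016]}, {"hand": 41, "travel": [-0.006, 0, 0.18], "rotation": [0.004, -0.007, -0.016]}, {"hand": 41, "travel": [-0.006, 0, 0.18], "rotation": [0.004, -0.007, -0.016]}])

```text
t: 6.35
position: [0.543, 0.1516, 0.0145]
tool_rot: [[-1.0, 0.005, 0.001], [0.005, 1.0, -0.0], [-0.001, -0.0, -1.0]]
ft_force: [-0.6, -0.2, 0.0]
width: 0.411
```

Run:
```python
from h import *
st()
d=cam("wrist");cv2.imwrite("pics/w4.png",d["img"][:,:,::-1])
```

```text
t 6.3 pos [0.543  0.1516 0.0145] w 0.411 F [-0.6 -0.2  0. ]
```

View pics/w4.png

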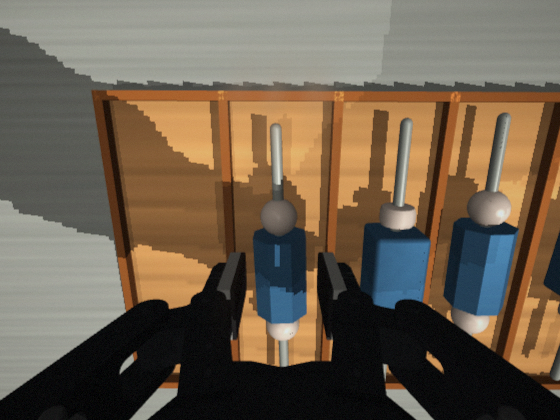

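The jaws straddle the octagonal bead at (282,275), with no contact force. I'll grip and lift.

drive_tool(motion=[{"hand": 0, "travel": [0, 0, 0], "rotation": [0, 0, 0]}, {"hand": 0, "travel": [0, 0, 0], "rotation": [0, 0, 0]}, {"hand": 0, "travel": [0, 0, 0], "rotation": [0, 0, 0]}, {"hand": 0, "travel": [0, 0, 0], "rotation": [0, 0, 0]}, {"hand": 0, "travel": [0, 0, -0.02], "rotation": [0, 0, 0]}, {"hand": 0, "travel": [0, 0, -0.06], "rotation": [0, 0, 0]}, {"hand": 0, "travel": [0, 0, -0.1], "rotation": [0, 0, 0]}, {"hand": 0, "travel": [0, 0, -0.14], "rotation": [0, 0, 0]}, {"hand": 0, "travel": [0, 0, -0.14], "rotation": [0, 0, 0]}], newtons=60)

```text
t: 7.3
position: [0.547, 0.1521, 0.1617]
tool_rot: [[-1.0, 0.004, 0.014], [0.005, 1.0, 0.001], [-0.014, 0.001, -1.0]]
ft_force: [1.1, -0.1, -0.2]
width: 0.255
```

Run:
```python
from h import *
st()
d=cam("wrist");cv2.imwrite("pics/w5.png",d["img"][:,:,::-1])
for y in (-.125,-.075,-.025,.025,.075,.125): print(y,box(-.075,y).round(4))
p=box(-.075,-.125);goal([p[0],p[1],.15],174.5)
```

```text
t 7.3 pos [0.547  0.1521 0.1617] w 0.255 F [ 1.1 -0.1 -0.2]
-0.125 [ 0.5357 -0.3396]
-0.075 [ 0.5405 -0.2898]
-0.025 [ 0.5453 -0.24  ]
0.025 [ 0.55   -0.1903]
0.075 [ 0.5548 -0.1405]
0.125 [ 0.5596 -0.0907]
travel [ 0.0074 -0.4915  0.0084] rot [0.001 0.009 0.091]
```

View pics/w5.png

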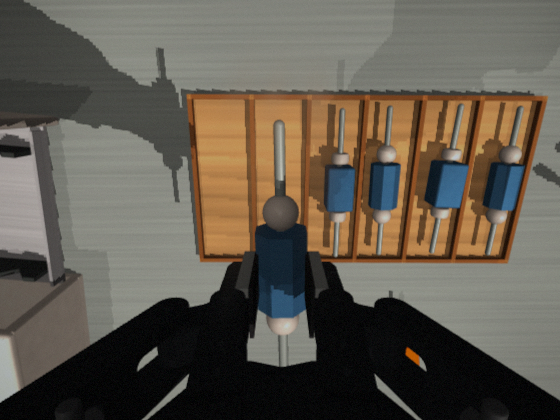

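The pin is held square in the jaws, bead at (282,275). I'll carry it to the last -y notch.

drive_tool(motion=[{"hand": 0, "travel": [0, -0.025, 0], "rotation": [0, 0.009, 0.01]}, {"hand": 0, "travel": [0.001, -0.07, 0], "rotation": [0, 0.009, 0.02]}, {"hand": 0, "travel": [0.002, -0.12, 0.002], "rotation": [0, 0.009, 0.03]}, {"hand": 0, "travel": [0.003, -0.17, 0.003], "rotation": [0, 0.009, 0.04]}, {"hand": 0, "travel": [0.004, -0.22, 0.004], "rotation": [0, 0.009, 0.05]}, {"hand": 0, "travel": [0.005, -0.27, 0.005], "rotation": [0, 0.009, 0.06]}, {"hand": 0, "travel": [0.006, -0.32, 0.006], "rotation": [0, 0.009, 0.07]}, {"hand": 0, "travel": [0.007, -0.37, 0.007], "rotation": [0, 0.009, 0.08]}, {"hand": 0, "travel": [0.007, -0.42, 0.008], "rotation": [0, 0.009, 0.09]}, {"hand": 0, "travel": [0.007, -0.465, 0.008], "rotation": [0, 0.009, 0.091]}, {"hand": 0, "travel": [0.007, -0.491, 0.008], "rotation": [0, 0.009, 0.091]}, {"hand": 0, "travel": [0.007, -0.491, 0.008], "rotation": [0, 0.009, 0.091]}])

```text
t: 8.55
position: [0.5348, -0.3428, 0.1482]
tool_rot: [[-0.995, 0.1, -0.001], [0.1, 0.995, 0.001], [0.002, 0.001, -1.0]]
ft_force: [0.3, 1.3, -0.7]
width: 0.259
```

Run:
```python
from h import *
s=st();print(s["joint_positions"].round(1))
d=cam("wrist");cv2.imwrite("pics/w6.png",d["img"][:,:,::-1])
p=box(-.075,-.125);goal([p[0],p[1],.034],174.5)
```

```text
t 8.6 pos [ 0.5348 -0.3428  0.1482] w 0.259 F [ 0.3  1.3 -0.7]
[ -42.7   27.    81.9   -0.    71.1 -127. ]
travel [-0.001   0.0004  0.1142] rot [ 0.003 -0.002 -0.003]
```

View pics/w6.png

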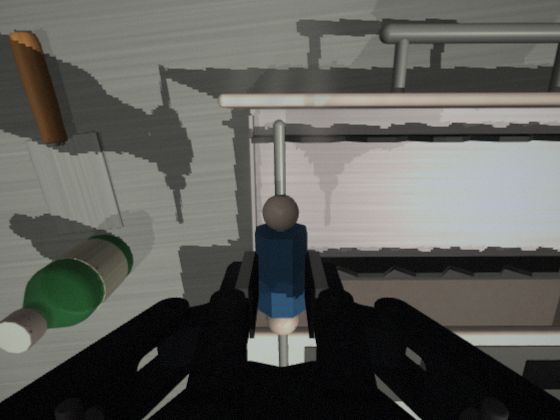

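The pin is over the last notch pair: its front end is at (280,125), just inside the front panel. The bottle and spatula are clear to the left.

drive_tool(motion=[{"hand": 0, "travel": [-0.001, 0, 0.04], "rotation": [0.003, -0.002, -0.003]}, {"hand": 0, "travel": [-0.001, 0, 0.08], "rotation": [0.003, -0.002, -0.003]}, {"hand": 0, "travel": [-0.001, 0, 0.1], "rotation": [0.003, -0.002, -0.003]}, {"hand": 0, "travel": [-0.001, 0, 0.112], "rotation": [0.003, -0.002, -0.003]}, {"hand": 0, "travel": [-0.001, 0, 0.117], "rotation": [0.003, -0.002, -0.003]}, {"hand": 0, "travel": [-0.001, 0, 0.117], "rotation": [0.003, -0.002, -0.003]}])

```text
t: 9.2
position: [0.5374, -0.3414, 0.0331]
tool_rot: [[-0.996, 0.095, 0.004], [0.095, 0.996, -0.005], [-0.004, -0.005, -1.0]]
ft_force: [-0.6, -6.3, 2.4]
width: 0.257
```

Run:
```python
from h import *
s=st()
d=cam("wrist");cv2.imwrite("pics/w7.png",d["img"][:,:,::-1])
```

```text
t 9.2 pos [ 0.5374 -0.3414  0.0331] w 0.257 F [-0.6 -6.3  2.4]
```

View pics/w7.png

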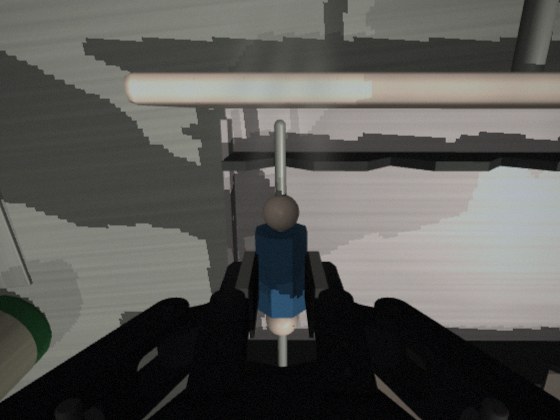

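drive_tool(motion=[{"hand": 34, "travel": [0, 0, 0], "rotation": [0, 0, 0]}, {"hand": 41, "travel": [0, 0, 0], "rotation": [0, 0, 0]}, {"hand": 41, "travel": [0, 0, 0], "rotation": [0, 0, 0]}, {"hand": 41, "travel": [0, 0, -0.02], "rotation": [0, 0, 0]}, {"hand": 41, "travel": [0, 0, -0.06], "rotation": [0, 0, 0]}, {"hand": 41, "travel": [0, 0, -0.11], "rotation": [0, 0, 0]}, {"hand": 41, "travel": [0, 0, -0.14], "rotation": [0, 0, 0]}, {"hand": 41, "travel": [0, 0.05, -0.16], "rotation": [0, 0, 0]}, {"hand": 41, "travel": [0, 0.05, -0.16], "rotation": [0, 0, 0]}])

```text
t: 10.15
position: [0.5429, -0.2873, 0.1961]
tool_rot: [[-0.996, 0.092, 0.008], [0.092, 0.996, -0.005], [-0.008, -0.005, -1.0]]
ft_force: [-0.3, 0.6, -0.5]
width: 0.408
```

Run:
```python
from h import *
s=st()
d=cam("wrist");cv2.imwrite("pics/w8.png",d["img"][:,:,::-1])
for p,a,c,e in sorted(pins(d,.044,(0,420)),key=lambda x:x[0][1]):
  q=p-box(-.075,0);print("pin",p.round(4),a,c.round(),e.round(3),"rack",(q@BX).round(4),(q@BY).round(4))
```

```text
t 10.2 pos [ 0.5429 -0.2873  0.1961] w 0.408 F [-0.3  0.6 -0.5]
pin [ 0.5349 -0.34  ] 1051 [225. 189.] [-0.992  0.125] rack -0.0008 -0.1255
```

View pics/w8.png

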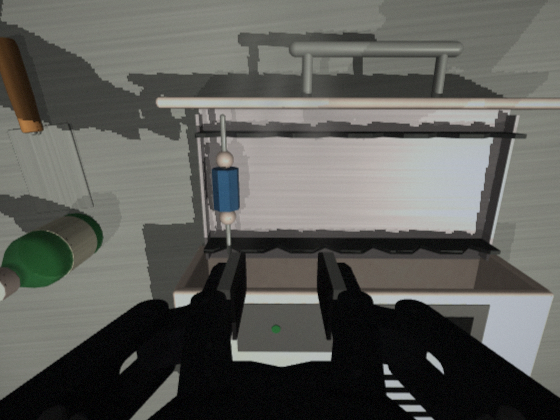

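Pin 1 sits in the last notch pair: rack x -0.8 mm, y -125.5 mm. Next is the second pin.

Run:
```python
from h import *
d=cam("top")
for p,a,c,e in sorted(pins(d),key=lambda x:x[0][1])[1:]: print("pin",p.round(4),a,e.round(2))
goal([.541,.205,.19],180)
```

```text
pin [0.5416 0.2048] 96 [-1.    0.06]
pin [0.5391 0.2454] 83 [-1.   -0.03]
pin [0.5383 0.302 ] 98 [-1.    0.04]
pin [0.5404 0.3546] 84 [-1.    0.06]
travel [0.0465 0.4922 0.0007] rot [-0.005  0.004 -0.093]
```

drive_tool(motion=[{"hand": 41, "travel": [0.005, 0.05, 0], "rotation": [-0.005, 0.004, -0.01]}, {"hand": 41, "travel": [0.01, 0.1, 0], "rotation": [-0.005, 0.004, -0.02]}, {"hand": 41, "travel": [0.015, 0.15, 0], "rotation": [-0.005, 0.004, -0.03]}, {"hand": 41, "travel": [0.02, 0.2, 0], "rotation": [-0.005, 0.004, -0.04]}, {"hand": 41, "travel": [0.025, 0.25, 0], "rotation": [-0.005, 0.004, -0.05]}, {"hand": 41, "travel": [0.03, 0.3, 0], "rotation": [-0.005, 0.004, -0.06]}, {"hand": 41, "travel": [0.035, 0.35, 0], "rotation": [-0.005, 0.004, -0.07]}, {"hand": 41, "travel": [0.04, 0.4, 0], "rotation": [-0.005, 0.004, -0.08]}, {"hand": 41, "travel": [0.045, 0.45, 0], "rotation": [-0.005, 0.004, -0.093]}, {"hand": 41, "travel": [0.046, 0.492, 0], "rotation": [-0.005, 0.004, -0.093]}, {"hand": 41, "travel": [0.046, 0.492, 0], "rotation": [-0.005, 0.004, -0.093]}])

```text
t: 11.35
position: [0.5407, 0.2094, 0.189]
tool_rot: [[-1.0, -0.006, -0.002], [-0.006, 1.0, 0.001], [0.002, 0.001, -1.0]]
ft_force: [-0.1, -0.7, 0.1]
width: 0.409
```

Run:
```python
from h import *
s=st()
d=cam("wrist");cv2.imwrite("pics/w9.png",d["img"][:,:,::-1])
P=sorted(pins(d,.028,(0,420)),key=lambda x:x[0][1])
for p,a,c,e in P: print("pin",p.round(4),a,c.round(),e.round(3))
goal([.541,P[0][0][1],.0135],180-1)
```

```text
t 11.3 pos [0.5407 0.2094 0.189 ] w 0.409 F [-0.1 -0.7  0.1]
pin [0.5411 0.205 ] 886 [276. 192.] [-0.999  0.034]
pin [0.541  0.2468] 718 [319. 192.] [-0.989  0.145]
pin [0.5379 0.302 ] 968 [375. 189.] [-0.999  0.047]
pin [0.5394 0.3525] 955 [427. 191.] [-1.     0.003]
travel [-0.0005 -0.0016  0.1754] rot [-0.001 -0.002  0.022]
```

View pics/w9.png

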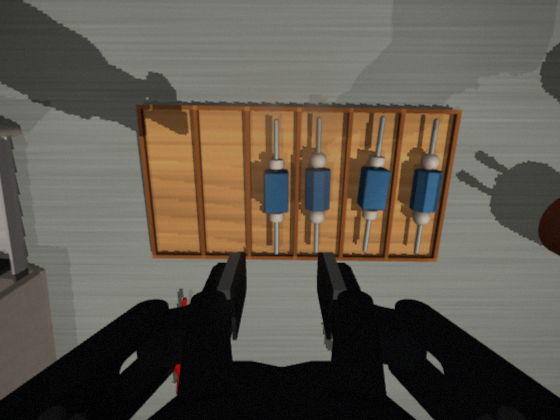

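Run:
```python
from h import *
s=st();goal([.541,.204,.0135],178.7)
```

```text
t 11.4 pos [0.5408 0.2067 0.1889] w 0.410 F [ 0.9 -1.3 -0.4]
travel [-0.0005 -0.0026  0.1754] rot [-0.001 -0.002  0.027]
```

drive_tool(motion=[{"hand": 35, "travel": [0, -0.003, 0.05], "rotation": [0, -0.002, 0.027]}, {"hand": 35, "travel": [0, -0.003, 0.1], "rotation": [0, -0.002, 0.027]}, {"hand": 35, "travel": [0, -0.003, 0.13], "rotation": [0, -0.002, 0.027]}, {"hand": 35, "travel": [0, -0.003, 0.13], "rotation": [0, -0.002, 0.027]}])

```text
t: 11.8
position: [0.5364, 0.2008, 0.0533]
tool_rot: [[-1.0, 0.024, -0.012], [0.024, 1.0, -0.003], [0.012, -0.004, -1.0]]
ft_force: [-0.4, -1.0, 0.6]
width: 0.35
```

Run:
```python
from h import *
s=st();goal([.541,.204,.0135],178.7)
d=cam("wrist");cv2.imwrite("pics/w10.png",d["img"][:,:,::-1])
```

```text
t 11.8 pos [0.5364 0.2008 0.0533] w 0.350 F [-0.4 -1.   0.6]
travel [-0.005   0.0034  0.0397] rot [-0.004 -0.012 -0.001]
```

View pics/w10.png

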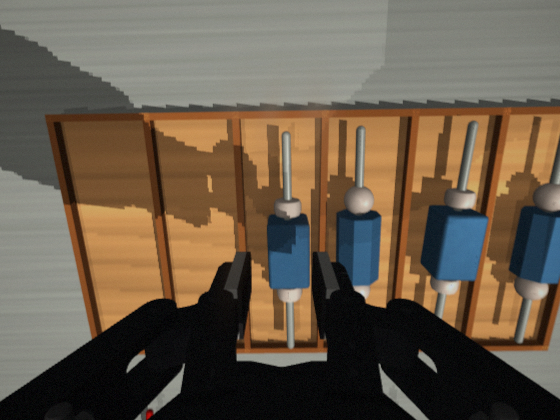

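drive_tool(motion=[{"hand": 35, "travel": [-0.005, 0.0035, 0.01], "rotation": [-0.004, -0.012, 0]}, {"hand": 35, "travel": [-0.005, 0.0035, 0.022], "rotation": [-0.004, -0.012, 0]}, {"hand": 35, "travel": [-0.005, 0.0035, 0.034], "rotation": [-0.004, -0.012, 0]}, {"hand": 35, "travel": [-0.005, 0.0035, 0.04], "rotation": [-0.004, -0.012, 0]}, {"hand": 35, "travel": [-0.005, 0.0035, 0.04], "rotation": [-0.004, -0.012, 0]}])

```text
t: 12.35
position: [0.5429, 0.2045, 0.0156]
tool_rot: [[-1.0, 0.024, 0.004], [0.024, 1.0, 0.001], [-0.004, 0.001, -1.0]]
ft_force: [0.5, 0.0, 0.7]
width: 0.353
```

Run:
```python
from h import *
s=st()
d=cam("wrist");cv2.imwrite("pics/w11.png",d["img"][:,:,::-1])
```

```text
t 12.3 pos [0.5429 0.2045 0.0156] w 0.353 F [0.5 0.  0.7]
```

View pics/w11.png

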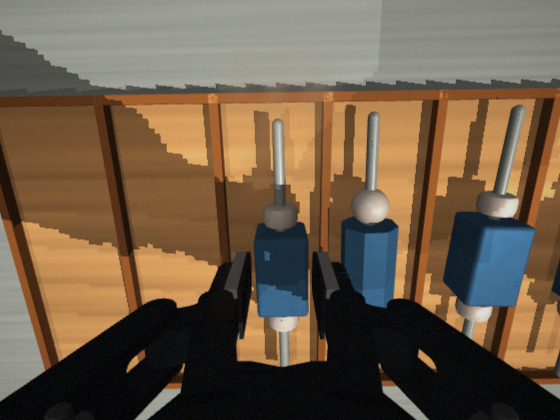

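The jaws straddle the square bead at (281,268), and the neighbour hasn't been touched. Grip and lift.

drive_tool(motion=[{"hand": 0, "travel": [0, 0, 0.001], "rotation": [0, 0, 0]}, {"hand": 0, "travel": [0, 0, 0.001], "rotation": [0, 0, 0]}, {"hand": 0, "travel": [0, 0, 0.001], "rotation": [0, 0, 0]}, {"hand": 0, "travel": [0, 0, 0.001], "rotation": [0, 0, 0]}, {"hand": 0, "travel": [0, 0, -0.02], "rotation": [0, 0, 0]}, {"hand": 0, "travel": [0, 0, -0.06], "rotation": [0, 0, 0]}, {"hand": 0, "travel": [0, 0, -0.1], "rotation": [0, 0, 0]}, {"hand": 0, "travel": [0, 0, -0.14], "rotation": [0, 0, 0]}, {"hand": 0, "travel": [0, 0, -0.14], "rotation": [0, 0, 0]}], newtons=60)

```text
t: 13.3
position: [0.5466, 0.2054, 0.163]
tool_rot: [[-1.0, 0.023, 0.017], [0.024, 1.0, 0.003], [-0.017, 0.004, -1.0]]
ft_force: [-0.1, 0.4, -0.0]
width: 0.26
```

Run:
```python
from h import *
st();d=cam("top")
for p,a,c,e in sorted(pins(d),key=lambda x:x[0][1])[1:]: print("pin",p.round(4),a,e.round(2))
p=box(-.075,-.075);goal([p[0],p[1],.15],174.5)
d=cam("wrist");cv2.imwrite("pics/w12.png",d["img"][:,:,::-1])
```

```text
t 13.3 pos [0.5466 0.2054 0.163 ] w 0.260 F [-0.1  0.4 -0. ]
pin [ 0.5387 -0.3436] 102 [-1.   0.1]
pin [0.5382 0.3025] 96 [-1.   -0.02]
pin [0.5404 0.3546] 84 [-1.    0.06]
travel [-0.0072 -0.4948  0.0087] rot [0.003 0.012 0.072]
```

View pics/w12.png

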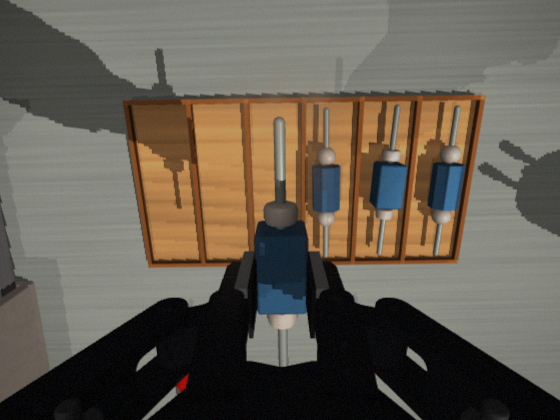

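The second pin is held square. I'll carry it to the notch at y = -75.

drive_tool(motion=[{"hand": 0, "travel": [0, -0.025, 0], "rotation": [0.002, 0.012, 0.01]}, {"hand": 0, "travel": [-0.001, -0.07, 0], "rotation": [0.002, 0.012, 0.02]}, {"hand": 0, "travel": [-0.002, -0.12, 0.002], "rotation": [0.002, 0.012, 0.03]}, {"hand": 0, "travel": [-0.003, -0.17, 0.003], "rotation": [0.002, 0.012, 0.04]}, {"hand": 0, "travel": [-0.004, -0.22, 0.004], "rotation": [0.002, 0.012, 0.05]}, {"hand": 0, "travel": [-0.005, -0.27, 0.005], "rotation": [0.003, 0.012, 0.06]}, {"hand": 0, "travel": [-0.006, -0.32, 0.006], "rotation": [0.003, 0.012, 0.07]}, {"hand": 0, "travel": [-0.007, -0.37, 0.007], "rotation": [0.003, 0.012, 0.072]}, {"hand": 0, "travel": [-0.007, -0.42, 0.008], "rotation": [0.003, 0.012, 0.072]}, {"hand": 0, "travel": [-0.007, -0.465, 0.008], "rotation": [0.003, 0.012, 0.072]}, {"hand": 0, "travel": [-0.007, -0.495, 0.008], "rotation": [0.003, 0.012, 0.072]}, {"hand": 0, "travel": [-0.007, -0.495, 0.008], "rotation": [0.003, 0.012, 0.072]}])

```text
t: 14.6
position: [0.5371, -0.2943, 0.1462]
tool_rot: [[-0.995, 0.1, -0.007], [0.1, 0.995, -0.0], [0.007, -0.001, -1.0]]
ft_force: [-0.4, 0.0, -0.6]
width: 0.261
```

Run:
```python
from h import *
d=cam("wrist");cv2.imwrite("pics/w13.png",d["img"][:,:,::-1])
s=st();p=box(-.075,-.075);goal([p[0],p[1],.0315],174.5)
```

```text
t 14.7 pos [ 0.5372 -0.2917  0.1462] w 0.263 F [ 0.2  1.  -0.7]
travel [-0.004   0.0021  0.1146] rot [ 0.001 -0.008 -0.003]
```

View pics/w13.png

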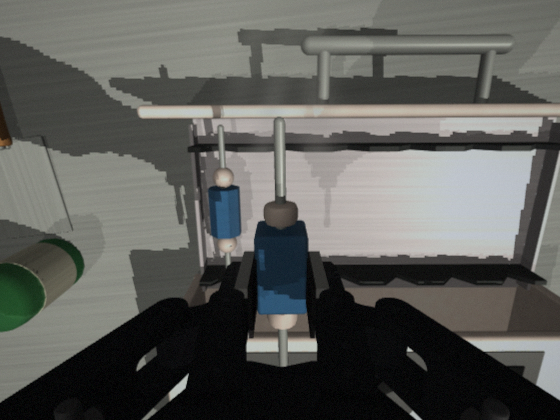

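drive_tool(motion=[{"hand": 0, "travel": [-0.004, 0.002, 0.04], "rotation": [0.001, -0.008, -0.003]}, {"hand": 0, "travel": [-0.004, 0.002, 0.08], "rotation": [0.001, -0.008, -0.003]}, {"hand": 0, "travel": [-0.004, 0.002, 0.1], "rotation": [0.001, -0.008, -0.003]}, {"hand": 0, "travel": [-0.004, 0.002, 0.11], "rotation": [0.001, -0.008, -0.003]}, {"hand": 0, "travel": [-0.004, 0.002, 0.115], "rotation": [0.001, -0.008, -0.003]}, {"hand": 0, "travel": [-0.004, 0.002, 0.115], "rotation": [0.001, -0.008, -0.003]}])

```text
t: 15.25
position: [0.5423, -0.2915, 0.0328]
tool_rot: [[-0.995, 0.095, 0.004], [0.095, 0.995, -0.005], [-0.005, -0.005, -1.0]]
ft_force: [0.7, -7.1, 3.2]
width: 0.261
```

Run:
```python
from h import *
s=st()
d=cam("wrist");cv2.imwrite("pics/w14.png",d["img"][:,:,::-1])
p=box(-.075,-.075);goal([p[0],p[1],.0315],174.5)
```

```text
t 15.2 pos [ 0.5423 -0.2915  0.0328] w 0.261 F [ 0.7 -7.1  3.2]
travel [0.0019 0.0016 0.0012] rot [-0.005  0.005  0.001]
```

View pics/w14.png

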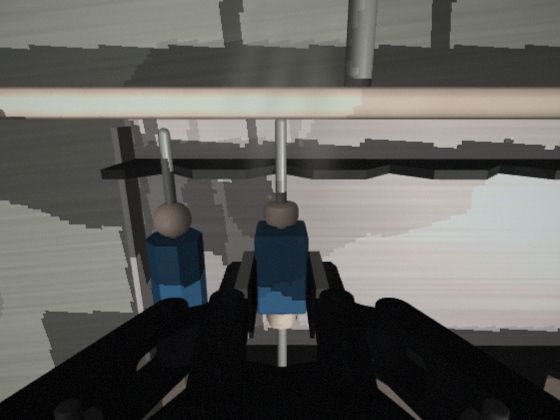

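drive_tool(motion=[{"hand": 34, "travel": [0, 0, 0], "rotation": [0, 0, 0]}, {"hand": 40, "travel": [0, 0, 0], "rotation": [0, 0, 0]}, {"hand": 40, "travel": [0, 0, 0], "rotation": [0, 0, 0]}, {"hand": 40, "travel": [0, 0, -0.02], "rotation": [0, 0, 0]}, {"hand": 40, "travel": [0, 0, -0.06], "rotation": [0, 0, 0]}, {"hand": 40, "travel": [0, 0, -0.11], "rotation": [0, 0, 0]}, {"hand": 40, "travel": [0, 0, -0.14], "rotation": [0, 0, 0]}, {"hand": 40, "travel": [0, 0.05, -0.16], "rotation": [0, 0, 0]}, {"hand": 40, "travel": [0, 0.05, -0.16], "rotation": [0, 0, 0]}])

```text
t: 16.2
position: [0.5475, -0.2373, 0.1955]
tool_rot: [[-0.996, 0.093, 0.008], [0.093, 0.996, -0.005], [-0.008, -0.004, -1.0]]
ft_force: [0.8, -0.1, -0.5]
width: 0.397
```

```bash
cat >> h.py <<'E'
def rack(d):
  for p,a,c,e in sorted(pins(d,.044,(0,420)),key=lambda x:x[0][1]):
    q=p-box(-.075,0);print("pin",a,c.round(),e.round(3),"rack",(q@BX).round(4),(q@BY).round(4))
E
python3 - <<'E'
from h import *
s=st()
d=cam("wrist");cv2.imwrite("pics/w15.png",d["img"][:,:,::-1]);rack(d)
d=cam("top")
for p,a,c,e in sorted(pins(d),key=lambda x:x[0][1])[1:]: print("pin",p.round(4),a,e.round(2))
goal([.541,.246,.19],180)
E
```

```text
t 16.2 pos [ 0.5475 -0.2373  0.1955] w 0.397 F [ 0.8 -0.1 -0.5]
pin 1094 [174. 193.] [-0.989  0.146] rack 0.0029 -0.1237
pin 1138 [224. 188.] [-0.989  0.145] rack -0.002 -0.0758
pin [ 0.5422 -0.3439] 101 [-0.99  0.12]
pin [ 0.5454 -0.2945] 90 [-1.  -0.1]
pin [0.5391 0.2453] 83 [-1.   -0.01]
pin [0.5387 0.3021] 101 [-1.    0.03]
pin [0.5404 0.3546] 84 [-1.    0.06]
travel [5.040e-02 4.828e-01 2.000e-04] rot [-0.005  0.005 -0.093]
```

View pics/w15.png

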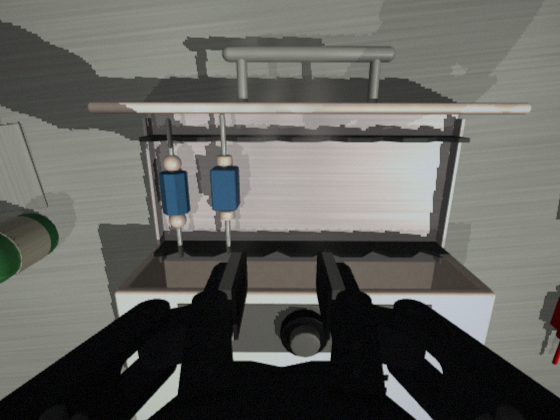

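Both pins sit in their notches (beads at (174,193) and (224,188)). Pin 1 reads 3.7 mm further in than before, so the drawer may have been dragged inward slightly. I'll compare the panel edge before and after.

Run:
```python
from h import *
d=cam("wrist");g=d["img"].sum(2).astype(float)
# panel top edge: bright strip near row 108, comb
for u in (150,250,350,420):
    col=g[95:125,u];v=95+np.nonzero(col>0.7*col.max())[0];
    for vv in (v.min(),v.max()):
        q=ray(d,[[u,vv]],.092)[0,:2]-BO;print(u,vv,"box x",(q@BX).round(4),end="; ")
    print()
```

```text
150 105 box x -0.1521; 150 113 box x -0.1466; 
250 105 box x -0.1523; 250 124 box x -0.139; 
350 106 box x -0.1517; 350 124 box x -0.1391; 
420 106 box x -0.1518; 420 124 box x -0.1393;
```

drive_tool(motion=[{"hand": 40, "travel": [0.005, 0.05, 0], "rotation": [-0.005, 0.005, -0.01]}, {"hand": 40, "travel": [0.01, 0.1, 0], "rotation": [-0.005, 0.005, -0.02]}, {"hand": 40, "travel": [0.015, 0.15, 0], "rotation": [-0.005, 0.005, -0.03]}, {"hand": 40, "travel": [0.02, 0.2, 0], "rotation": [-0.005, 0.005, -0.04]}, {"hand": 40, "travel": [0.025, 0.25, 0], "rotation": [-0.005, 0.005, -0.05]}, {"hand": 40, "travel": [0.03, 0.3, 0], "rotation": [-0.005, 0.005, -0.06]}, {"hand": 40, "travel": [0.035, 0.35, 0], "rotation": [-0.005, 0.005, -0.07]}, {"hand": 40, "travel": [0.042, 0.4, 0], "rotation": [-0.005, 0.005, -0.08]}, {"hand": 40, "travel": [0.047, 0.45, 0], "rotation": [-0.005, 0.005, -0.093]}, {"hand": 40, "travel": [0.05, 0.482, 0], "rotation": [-0.005, 0.005, -0.093]}, {"hand": 40, "travel": [0.05, 0.482, 0], "rotation": [-0.005, 0.005, -0.093]}, {"hand": 40, "travel": [0.05, 0.482, 0], "rotation": [-0.005, 0.005, -0.093]}])

```text
t: 17.55
position: [0.541, 0.2441, 0.1878]
tool_rot: [[-1.0, -0.001, -0.004], [-0.001, 1.0, -0.001], [0.004, -0.001, -1.0]]
ft_force: [-0.4, -0.3, -0.0]
width: 0.398
```

Run:
```python
from h import *
d=cam("wrist");cv2.imwrite("pics/w16.png",d["img"][:,:,::-1])
P=sorted(pins(d,.028,(0,420)),key=lambda x:x[0][1])
for p,a,c,e in P: print("pin",p.round(4),a,c.round(),e.round(3))
s=st();goal([P[0][0][0],P[0][0][1],.0135],180)
```

```text
pin [0.5388 0.2463] 912 [283. 190.] [-1.  0.]
pin [0.5379 0.3026] 930 [341. 189.] [-0.999  0.036]
pin [0.5396 0.3535] 965 [393. 191.] [-1.     0.001]
t 17.6 pos [0.5412 0.2433 0.1881] w 0.404 F [-0.2 -0.4 -0.4]
travel [0.0018 0.0032 0.1746] rot [-0.001 -0.004 -0.001]
```

View pics/w16.png

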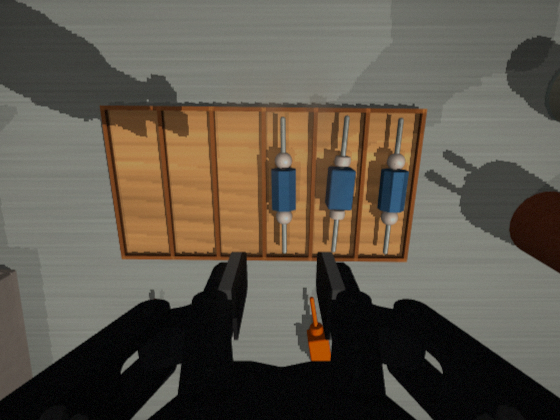

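Pin 3 is at (283,190), centred between the jaws. I'll descend, grip and lift.

drive_tool(motion=[{"hand": 40, "travel": [0.002, 0.003, 0.05], "rotation": [-0.001, -0.004, 0]}, {"hand": 40, "travel": [0.002, 0.003, 0.1], "rotation": [-0.001, -0.004, 0]}, {"hand": 40, "travel": [0.002, 0.003, 0.14], "rotation": [-0.001, -0.004, 0]}, {"hand": 40, "travel": [0.002, 0.003, 0.165], "rotation": [-0.001, -0.004, 0]}, {"hand": 40, "travel": [0.002, 0.003, 0.174], "rotation": [-0.001, -0.004, 0]}, {"hand": 40, "travel": [0.002, 0.003, 0.1745], "rotation": [-0.001, -0.004, 0]}, {"hand": 40, "travel": [0.002, 0.003, 0.1745], "rotation": [-0.001, -0.004, 0]}])

```text
t: 18.3
position: [0.5396, 0.245, 0.0143]
tool_rot: [[-1.0, 0.002, 0.001], [0.002, 1.0, -0.0], [-0.001, -0.0, -1.0]]
ft_force: [0.6, -0.1, 0.7]
width: 0.4
```

drive_tool(motion=[{"hand": 0, "travel": [0, 0, 0.001], "rotation": [0, 0, 0]}, {"hand": 0, "travel": [0, 0, 0.001], "rotation": [0, 0, 0]}, {"hand": 0, "travel": [0, 0, 0.001], "rotation": [0, 0, 0]}, {"hand": 0, "travel": [0, 0, 0.001], "rotation": [0, 0, 0]}, {"hand": 0, "travel": [0, 0, -0.02], "rotation": [0, 0, 0]}, {"hand": 0, "travel": [0, 0, -0.06], "rotation": [0, 0, 0]}, {"hand": 0, "travel": [0, 0, -0.1], "rotation": [0, 0, 0]}, {"hand": 0, "travel": [0, 0, -0.14], "rotation": [0, 0, 0]}, {"hand": 0, "travel": [0, 0, -0.14], "rotation": [0, 0, 0]}], newtons=60)

```text
t: 19.2
position: [0.5433, 0.2461, 0.1612]
tool_rot: [[-1.0, 0.002, 0.014], [0.002, 1.0, 0.003], [-0.014, 0.003, -1.0]]
ft_force: [0.8, 0.1, -0.4]
width: 0.261
```

```bash
cat >> h.py <<'E'
def notch(y): return box(-.0715,y-.001)
E
python3 - <<'E'
from h import *
d=cam("wrist");cv2.imwrite("pics/w17.png",d["img"][:,:,::-1])
st();p=notch(-.025);print(p);goal([p[0],p[1],.15],174.5)
E
```

```text
t 19.2 pos [0.5417 0.2456 0.1582] w 0.257 F [-0.1 -0.5 -1.1]
[ 0.54864395 -0.24136905]
travel [-0.0079 -0.487   0.0074] rot [0.002 0.009 0.094]
```

View pics/w17.png

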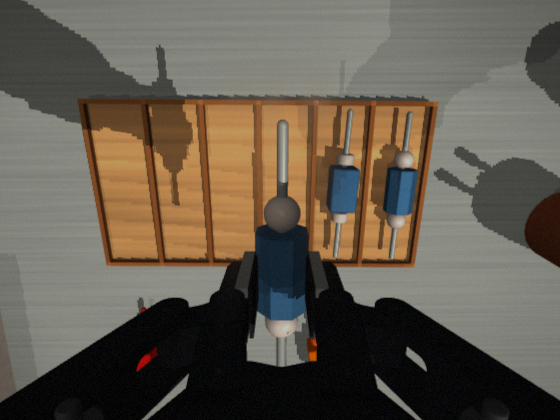

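The third pin is held square. I'll carry it to the notch at y = -25.

drive_tool(motion=[{"hand": 0, "travel": [0, -0.025, 0], "rotation": [0.002, 0.009, 0.01]}, {"hand": 0, "travel": [-0.001, -0.07, 0], "rotation": [0.002, 0.009, 0.02]}, {"hand": 0, "travel": [-0.002, -0.12, 0.002], "rotation": [0.002, 0.009, 0.03]}, {"hand": 0, "travel": [-0.003, -0.17, 0.003], "rotation": [0.002, 0.009, 0.04]}, {"hand": 0, "travel": [-0.004, -0.22, 0.004], "rotation": [0.002, 0.009, 0.05]}, {"hand": 0, "travel": [-0.005, -0.27, 0.005], "rotation": [0.002, 0.009, 0.06]}, {"hand": 0, "travel": [-0.006, -0.32, 0.006], "rotation": [0.002, 0.009, 0.07]}, {"hand": 0, "travel": [-0.007, -0.37, 0.007], "rotation": [0.002, 0.009, 0.08]}, {"hand": 0, "travel": [-0.008, -0.42, 0.007], "rotation": [0.002, 0.009, 0.09]}, {"hand": 0, "travel": [-0.008, -0.46, 0.007], "rotation": [0.002, 0.009, 0.094]}, {"hand": 0, "travel": [-0.008, -0.487, 0.007], "rotation": [0.002, 0.009, 0.094]}, {"hand": 0, "travel": [-0.008, -0.487, 0.007], "rotation": [0.002, 0.009, 0.094]}])

```text
t: 20.45
position: [0.5477, -0.2452, 0.1487]
tool_rot: [[-0.995, 0.1, -0.001], [0.1, 0.995, 0.0], [0.001, -0.0, -1.0]]
ft_force: [0.3, -0.0, 0.4]
width: 0.259
```

Run:
```python
from h import *
d=cam("wrist");cv2.imwrite("pics/w18.png",d["img"][:,:,::-1])
s=st();p=notch(-.025);goal([p[0],p[1],.06],174.5)
```

```text
t 20.5 pos [ 0.5477 -0.2428  0.1487] w 0.256 F [ 0.4  1.3 -0.8]
travel [-0.001   0.0014  0.0887] rot [ 0.001 -0.002 -0.003]
```

View pics/w18.png

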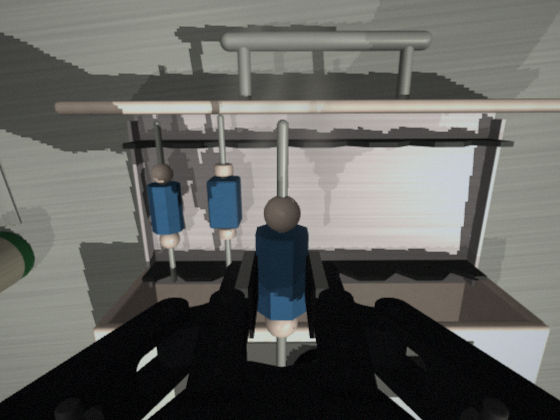

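drive_tool(motion=[{"hand": 0, "travel": [-0.001, 0.0015, 0.04], "rotation": [0.001, -0.002, -0.003]}, {"hand": 0, "travel": [-0.001, 0.0015, 0.08], "rotation": [0.001, -0.002, -0.003]}, {"hand": 0, "travel": [-0.001, 0.0015, 0.09], "rotation": [0.001, -0.002, -0.003]}, {"hand": 0, "travel": [-0.001, 0.0015, 0.09], "rotation": [0.001, -0.002, -0.003]}, {"hand": 0, "travel": [-0.001, 0.0015, 0.09], "rotation": [0.001, -0.002, -0.003]}])

```text
t: 21.0
position: [0.5495, -0.241, 0.0599]
tool_rot: [[-0.995, 0.095, 0.001], [0.095, 0.995, -0.0], [-0.001, -0.0, -1.0]]
ft_force: [-0.1, -0.3, 0.3]
width: 0.261
```

Run:
```python
from h import *
s=st();p=notch(-.025);goal([p[0],p[1],.0305],174.5)
```

```text
t 21.0 pos [ 0.5495 -0.241   0.0599] w 0.261 F [-0.1 -0.3  0.3]
travel [ 0.0008 -0.0004  0.0294] rot [-0.     0.001  0.001]
```

drive_tool(motion=[{"hand": 0, "travel": [0.001, -0.0005, 0.012], "rotation": [0, 0.001, 0]}, {"hand": 0, "travel": [0.001, -0.0005, 0.022], "rotation": [0, 0.001, 0]}, {"hand": 0, "travel": [0.001, -0.0005, 0.028], "rotation": [0, 0.001, 0]}, {"hand": 0, "travel": [0.001, -0.0005, 0.029], "rotation": [0, 0.001, 0]}, {"hand": 0, "travel": [0.001, -0.0005, 0.029], "rotation": [0, 0.001, 0]}])

```text
t: 21.5
position: [0.5485, -0.2424, 0.031]
tool_rot: [[-0.995, 0.095, 0.0], [0.095, 0.995, -0.001], [-0.0, -0.001, -1.0]]
ft_force: [-1.2, -4.0, 1.7]
width: 0.258
```

Run:
```python
from h import *
s=st()
d=cam("wrist");cv2.imwrite("pics/w19.png",d["img"][:,:,::-1])
```

```text
t 21.5 pos [ 0.5485 -0.2424  0.031 ] w 0.258 F [-1.2 -4.   1.7]
```

View pics/w19.png

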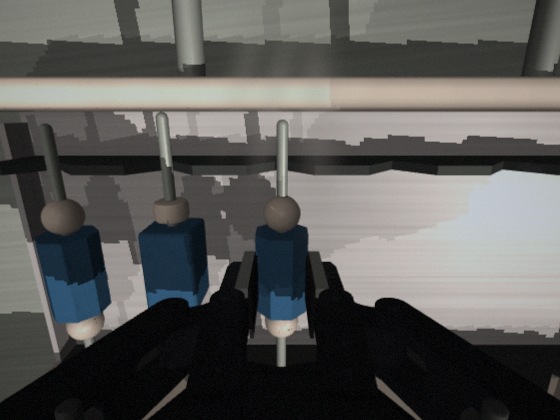

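drive_tool(motion=[{"hand": 34, "travel": [0, 0, 0], "rotation": [0, 0, 0]}, {"hand": 40, "travel": [0, 0, 0], "rotation": [0, 0, 0]}, {"hand": 40, "travel": [0, 0, 0], "rotation": [0, 0, 0]}, {"hand": 40, "travel": [0, 0, -0.02], "rotation": [0, 0, 0]}, {"hand": 40, "travel": [0, 0, -0.06], "rotation": [0, 0, 0]}, {"hand": 40, "travel": [0, 0, -0.11], "rotation": [0, 0, 0]}, {"hand": 40, "travel": [0, 0, -0.14], "rotation": [0, 0, 0]}, {"hand": 40, "travel": [0, 0.05, -0.16], "rotation": [0, 0, 0]}, {"hand": 40, "travel": [0, 0.05, -0.16], "rotation": [0, 0, 0]}])

```text
t: 22.45
position: [0.5547, -0.189, 0.1945]
tool_rot: [[-0.996, 0.093, 0.005], [0.093, 0.996, -0.001], [-0.006, -0.001, -1.0]]
ft_force: [1.0, -0.3, 0.4]
width: 0.402
```

Run:
```python
from h import *
s=st()
d=cam("wrist");cv2.imwrite("pics/w20.png",d["img"][:,:,::-1]);rack(d)
d=cam("top")
for p,a,c,e in sorted(pins(d),key=lambda x:x[0][1])[1:]: print("pin",p.round(4),a,e.round(2))
goal([.54,.302,.19],180)
```

```text
t 22.4 pos [ 0.5547 -0.189   0.1945] w 0.402 F [ 1.  -0.3  0.4]
pin 1205 [123. 190.] [-0.986  0.164] rack 0.0022 -0.1222
pin 1257 [173. 186.] [-0.983  0.182] rack -0.0021 -0.0742
pin 1082 [225. 189.] [-0.993  0.116] rack 0.0006 -0.0255
pin [ 0.5428 -0.2935] 105 [-0.99  0.12]
pin [ 0.5496 -0.2437] 94 [-0.99  0.15]
pin [0.5384 0.3021] 99 [-1.    0.02]
pin [0.5401 0.3545] 85 [-1.    0.03]
travel [0.0593 0.4896 0.0008] rot [-0.002  0.002 -0.093]
```

View pics/w20.png

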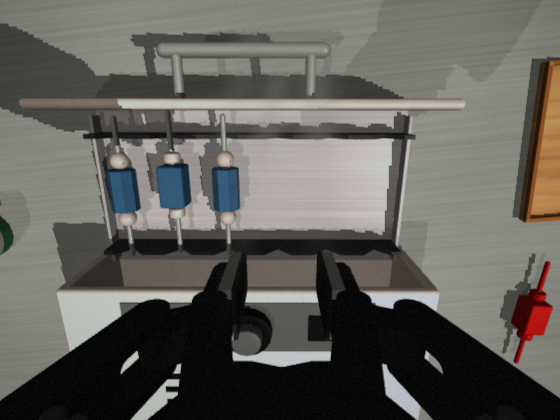

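Three pins are seated (beads at (123,190), (173,186), (225,189)) and the drawer hasn't moved. Now the fourth pin.

drive_tool(motion=[{"hand": 40, "travel": [0.006, 0.05, 0], "rotation": [-0.002, 0.002, -0.01]}, {"hand": 40, "travel": [0.012, 0.1, 0], "rotation": [-0.002, 0.002, -0.02]}, {"hand": 40, "travel": [0.018, 0.15, 0], "rotation": [-0.002, 0.002, -0.03]}, {"hand": 40, "travel": [0.024, 0.2, 0], "rotation": [-0.002, 0.002, -0.04]}, {"hand": 40, "travel": [0.03, 0.25, 0], "rotation": [-0.002, 0.002, -0.05]}, {"hand": 40, "travel": [0.036, 0.3, 0], "rotation": [-0.002, 0.002, -0.06]}, {"hand": 40, "travel": [0.042, 0.35, 0], "rotation": [-0.002, 0.002, -0.07]}, {"hand": 40, "travel": [0.048, 0.4, 0], "rotation": [-0.002, 0.002, -0.08]}, {"hand": 40, "travel": [0.055, 0.45, 0], "rotation": [-0.002, 0.002, -0.09]}, {"hand": 40, "travel": [0.059, 0.489, 0], "rotation": [-0.002, 0.002, -0.085]}, {"hand": 40, "travel": [0.059, 0.489, 0], "rotation": [-0.002, 0.002, -0.085]}, {"hand": 40, "travel": [0.059, 0.489, 0], "rotation": [-0.002, 0.002, -0.085]}])

```text
t: 23.75
position: [0.5397, 0.3014, 0.189]
tool_rot: [[-1.0, 0.006, -0.003], [0.006, 1.0, -0.001], [0.003, -0.001, -1.0]]
ft_force: [0.4, -0.5, 0.0]
width: 0.403
```

Run:
```python
from h import *
d=cam("wrist");cv2.imwrite("pics/w21.png",d["img"][:,:,::-1])
P=sorted(pins(d,.028,(0,420)),key=lambda x:x[0][1])
for p,a,c,e in P: print("pin",p.round(4),a,c.round(),e.round(3))
s=st();goal([P[0][0][0],P[0][0][1],.0135],178.5)
```

```text
pin [0.5378 0.3025] 919 [282. 190.] [-0.999  0.055]
pin [0.5408 0.356 ] 793 [337. 192.] [-0.991  0.137]
t 23.8 pos [0.54   0.3004 0.1893] w 0.403 F [ 1.1 -0.2  0.1]
travel [0.0017 0.0023 0.1758] rot [-0.001 -0.003  0.018]
```

View pics/w21.png

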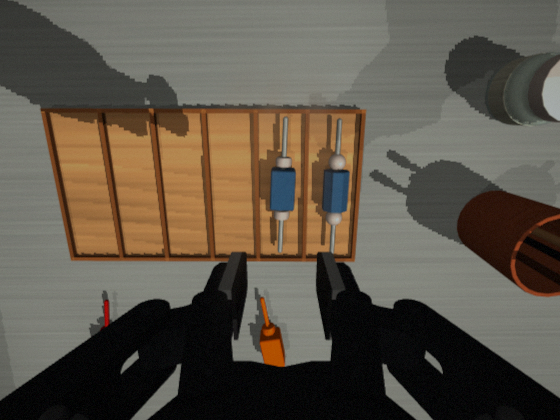

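Pin 4 is centred at (282,190). I'll descend.

drive_tool(motion=[{"hand": 39, "travel": [0.002, 0.002, 0.05], "rotation": [-0.001, -0.003, 0.018]}, {"hand": 39, "travel": [0.002, 0.002, 0.1], "rotation": [-0.001, -0.003, 0.018]}, {"hand": 39, "travel": [0.002, 0.002, 0.14], "rotation": [-0.001, -0.003, 0.018]}, {"hand": 39, "travel": [0.002, 0.002, 0.165], "rotation": [-0.001, -0.003, 0.018]}, {"hand": 39, "travel": [0.002, 0.002, 0.175], "rotation": [-0.001, -0.003, 0.018]}, {"hand": 39, "travel": [0.002, 0.002, 0.1755], "rotation": [-0.001, -0.003, 0.018]}, {"hand": 39, "travel": [0.002, 0.002, 0.1755], "rotation": [-0.001, -0.003, 0.018]}])

```text
t: 24.5
position: [0.5388, 0.3011, 0.0146]
tool_rot: [[-1.0, 0.027, 0.002], [0.027, 1.0, -0.0], [-0.002, -0.0, -1.0]]
ft_force: [0.5, -0.0, 0.2]
width: 0.388
```

drive_tool(motion=[{"hand": 0, "travel": [0, 0, 0.001], "rotation": [0, 0, 0]}, {"hand": 0, "travel": [0, 0, 0.001], "rotation": [0, 0, 0]}, {"hand": 0, "travel": [0, 0, 0.001], "rotation": [0, 0, 0]}, {"hand": 0, "travel": [0, 0, 0.001], "rotation": [0, 0, 0]}, {"hand": 0, "travel": [0, 0, -0.02], "rotation": [0, 0, 0]}, {"hand": 0, "travel": [0, 0, -0.06], "rotation": [0, 0, 0]}, {"hand": 0, "travel": [0, 0, -0.1], "rotation": [0, 0, 0]}, {"hand": 0, "travel": [0, 0, -0.14], "rotation": [0, 0, 0]}, {"hand": 0, "travel": [0, 0, -0.14], "rotation": [0, 0, 0]}], newtons=60)

```text
t: 25.4
position: [0.5421, 0.3026, 0.1616]
tool_rot: [[-1.0, 0.027, 0.014], [0.027, 1.0, 0.004], [-0.013, 0.004, -1.0]]
ft_force: [0.7, 0.1, -0.9]
width: 0.264
```

Run:
```python
from h import *
d=cam("wrist");cv2.imwrite("pics/w22.png",d["img"][:,:,::-1])
st();p=notch(.025);print(p);goal([p[0],p[1],.15],174.5)
```

```text
t 25.4 pos [0.5405 0.302  0.1584] w 0.264 F [ 0.5  0.3 -1.6]
[ 0.55340895 -0.19159405]
travel [-0.0262 -0.4931  0.0073] rot [0.003 0.009 0.069]
```

View pics/w22.png

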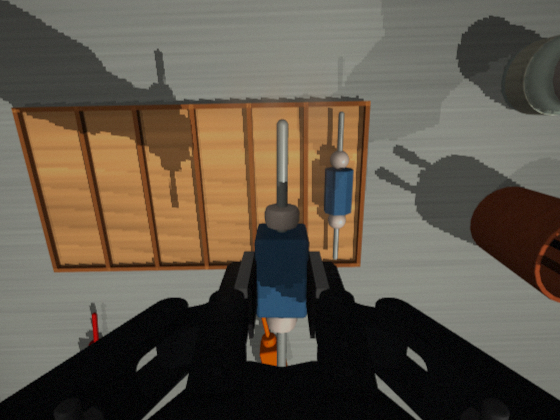

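The fourth pin is held square. I'll carry it to y = +25.

drive_tool(motion=[{"hand": 0, "travel": [-0.001, -0.025, 0], "rotation": [0.003, 0.009, 0.01]}, {"hand": 0, "travel": [-0.004, -0.07, 0], "rotation": [0.003, 0.009, 0.02]}, {"hand": 0, "travel": [-0.006, -0.12, 0.002], "rotation": [0.003, 0.009, 0.03]}, {"hand": 0, "travel": [-0.009, -0.17, 0.003], "rotation": [0.003, 0.009, 0.04]}, {"hand": 0, "travel": [-0.012, -0.22, 0.004], "rotation": [0.003, 0.009, 0.05]}, {"hand": 0, "travel": [-0.014, -0.27, 0.005], "rotation": [0.003, 0.009, 0.06]}, {"hand": 0, "travel": [-0.017, -0.32, 0.006], "rotation": [0.003, 0.009, 0.069]}, {"hand": 0, "travel": [-0.02, -0.37, 0.007], "rotation": [0.003, 0.009, 0.069]}, {"hand": 0, "travel": [-0.023, -0.42, 0.007], "rotation": [0.003, 0.009, 0.069]}, {"hand": 0, "travel": [-0.026, -0.465, 0.007], "rotation": [0.003, 0.009, 0.069]}, {"hand": 0, "travel": [-0.026, -0.493, 0.007], "rotation": [0.003, 0.009, 0.069]}, {"hand": 0, "travel": [-0.026, -0.493, 0.007], "rotation": [0.003, 0.009, 0.069]}])

```text
t: 26.65
position: [0.5521, -0.1954, 0.1483]
tool_rot: [[-0.995, 0.1, -0.003], [0.1, 0.995, -0.0], [0.002, -0.0, -1.0]]
ft_force: [-0.2, 0.6, -0.6]
width: 0.261
```

Run:
```python
from h import *
d=cam("wrist");cv2.imwrite("pics/w23.png",d["img"][:,:,::-1])
s=st();p=notch(.025);goal([p[0],p[1],.06],174.5)
```

```text
t 26.7 pos [ 0.552  -0.193   0.1483] w 0.264 F [-0.6  0.3 -1.4]
travel [-0.0016  0.0014  0.0883] rot [ 0.001 -0.003 -0.003]
```

View pics/w23.png

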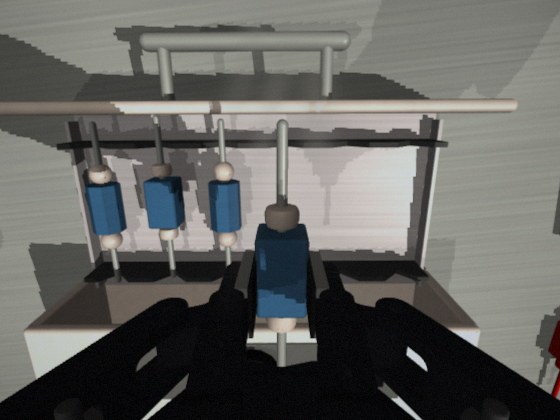

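drive_tool(motion=[{"hand": 0, "travel": [-0.0015, 0.0015, 0.04], "rotation": [0.001, -0.003, -0.003]}, {"hand": 0, "travel": [-0.0015, 0.0015, 0.08], "rotation": [0.001, -0.003, -0.003]}, {"hand": 0, "travel": [-0.0015, 0.0015, 0.089], "rotation": [0.001, -0.003, -0.003]}, {"hand": 0, "travel": [-0.0015, 0.0015, 0.089], "rotation": [0.001, -0.003, -0.003]}, {"hand": 0, "travel": [-0.0015, 0.0015, 0.089], "rotation": [0.001, -0.003, -0.003]}])

```text
t: 27.2
position: [0.5542, -0.1911, 0.0605]
tool_rot: [[-0.995, 0.095, 0.001], [0.095, 0.995, -0.0], [-0.001, -0.0, -1.0]]
ft_force: [-0.4, 0.2, -1.4]
width: 0.261
```

Run:
```python
from h import *
s=st();p=notch(.025);goal([p[0],p[1],.0305],174.5)
```

```text
t 27.2 pos [ 0.5542 -0.1911  0.0605] w 0.261 F [-0.4  0.2 -1.4]
travel [ 0.0008 -0.0005  0.03  ] rot [-0.     0.001  0.   ]
```

drive_tool(motion=[{"hand": 0, "travel": [0.001, -0.001, 0.012], "rotation": [0, 0.001, 0]}, {"hand": 0, "travel": [0.001, -0.001, 0.022], "rotation": [0, 0.001, 0]}, {"hand": 0, "travel": [0.001, -0.001, 0.028], "rotation": [0, 0.001, 0]}, {"hand": 0, "travel": [0.001, -0.001, 0.0295], "rotation": [0, 0.001, 0]}, {"hand": 0, "travel": [0.001, -0.001, 0.0295], "rotation": [0, 0.001, 0]}])

```text
t: 27.7
position: [0.553, -0.1928, 0.0311]
tool_rot: [[-0.995, 0.095, -0.0], [0.095, 0.995, -0.001], [-0.0, -0.001, -1.0]]
ft_force: [-2.8, -2.1, 2.0]
width: 0.259
```

Run:
```python
from h import *
s=st()
d=cam("wrist");cv2.imwrite("pics/w24.png",d["img"][:,:,::-1])
```

```text
t 27.7 pos [ 0.553  -0.1928  0.0311] w 0.259 F [-2.8 -2.1  2. ]
```

View pics/w24.png

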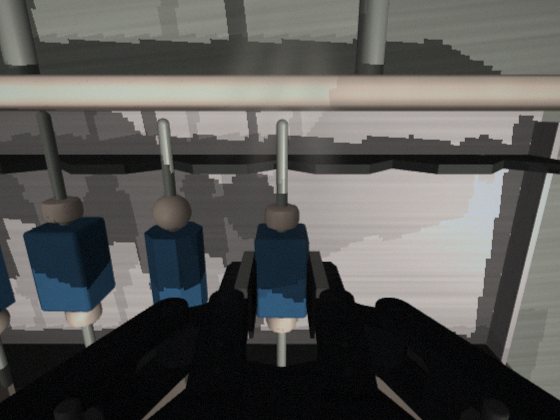

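Seated: the pin lies in the notch at (282,165). Release.

drive_tool(motion=[{"hand": 34, "travel": [0, 0, 0], "rotation": [0, 0, 0]}, {"hand": 40, "travel": [0, 0, 0], "rotation": [0, 0, 0]}, {"hand": 40, "travel": [0, 0, 0], "rotation": [0, 0, 0]}, {"hand": 40, "travel": [0, 0, -0.02], "rotation": [0, 0, 0]}, {"hand": 40, "travel": [0, 0, -0.06], "rotation": [0, 0, 0]}, {"hand": 40, "travel": [0, 0, -0.11], "rotation": [0, 0, 0]}, {"hand": 40, "travel": [0, 0, -0.14], "rotation": [0, 0, 0]}, {"hand": 40, "travel": [0, 0.05, -0.16], "rotation": [0, 0, 0]}, {"hand": 40, "travel": [0, 0.05, -0.16], "rotation": [0, 0, 0]}])

```text
t: 28.65
position: [0.5593, -0.1397, 0.1945]
tool_rot: [[-0.996, 0.093, 0.005], [0.093, 0.996, -0.001], [-0.006, -0.001, -1.0]]
ft_force: [0.0, 0.6, -0.1]
width: 0.406
```

Run:
```python
from h import *
s=st()
d=cam("wrist");cv2.imwrite("pics/w25.png",d["img"][:,:,::-1]);rack(d)
d=cam("top");cv2.imwrite("pics/t25.png",d["img"][:,:,::-1])
for p,a,c,e in sorted(pins(d),key=lambda x:x[0][1])[1:]: print("pin",p.round(4),a,e.round(2))
goal([.54,.354,.19],180)
```

```text
t 28.6 pos [ 0.5593 -0.1397  0.1945] w 0.406 F [ 0.   0.6 -0.1]
pin 1254 [ 72. 190.] [-0.978  0.207] rack 0.0016 -0.1204
pin 1407 [122. 185.] [-0.962  0.272] rack -0.0028 -0.0726
pin 1124 [175. 189.] [-0.99   0.139] rack 0.0003 -0.0237
pin 1138 [225. 189.] [-0.989  0.147] rack 0.0002 0.0241
pin [ 0.542  -0.3436] 104 [-1.    0.06]
pin [ 0.5489 -0.2439] 94 [-0.99  0.11]
pin [ 0.5547 -0.1939] 97 [-0.98  0.18]
pin [0.5401 0.3546] 85 [-1.    0.06]
travel [0.064  0.4918 0.0008] rot [-0.002  0.001 -0.093]
```

View pics/w25.png

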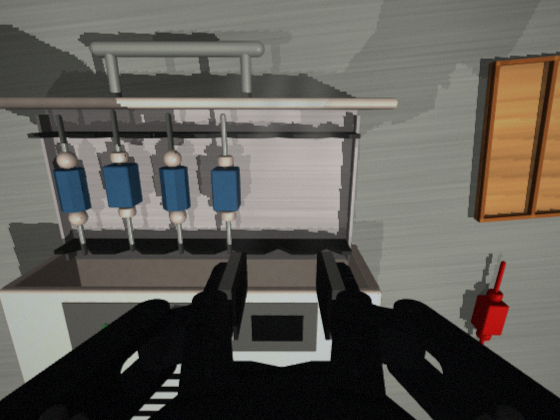

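View pics/t25.png

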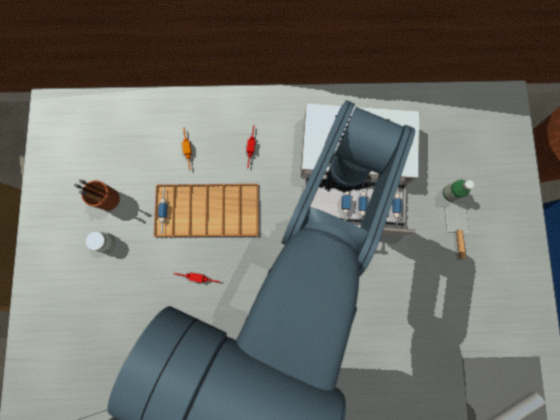

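Four pins are seated (beads from (72,190) to (225,189)). The last one is still in its pocket at (162,210) in the top view.

drive_tool(motion=[{"hand": 40, "travel": [0.006, 0.05, 0], "rotation": [-0.002, 0.001, -0.01]}, {"hand": 40, "travel": [0.012, 0.1, 0], "rotation": [-0.002, 0.001, -0.02]}, {"hand": 40, "travel": [0.018, 0.15, 0], "rotation": [-0.002, 0.001, -0.03]}, {"hand": 40, "travel": [0.025, 0.2, 0], "rotation": [-0.002, 0.001, -0.04]}, {"hand": 40, "travel": [0.032, 0.25, 0], "rotation": [-0.002, 0.001, -0.05]}, {"hand": 40, "travel": [0.039, 0.3, 0], "rotation": [-0.002, 0.001, -0.06]}, {"hand": 40, "travel": [0.046, 0.35, 0], "rotation": [-0.002, 0.001, -0.07]}, {"hand": 40, "travel": [0.052, 0.4, 0], "rotation": [-0.002, 0.001, -0.08]}, {"hand": 40, "travel": [0.06, 0.45, 0], "rotation": [-0.002, 0.001, -0.09]}, {"hand": 40, "travel": [0.064, 0.492, 0], "rotation": [-0.002, 0.001, -0.093]}, {"hand": 40, "travel": [0.064, 0.492, 0], "rotation": [-0.002, 0.001, -0.093]}, {"hand": 40, "travel": [0.064, 0.492, 0], "rotation": [-0.002, 0.001, -0.093]}])

```text
t: 29.95
position: [0.5395, 0.3543, 0.1888]
tool_rot: [[-1.0, -0.002, -0.002], [-0.002, 1.0, -0.002], [0.002, -0.002, -1.0]]
ft_force: [0.1, 0.5, -0.0]
width: 0.398
```

Run:
```python
from h import *
d=cam("wrist");cv2.imwrite("pics/w26.png",d["img"][:,:,::-1])
P=sorted(pins(d,.028,(0,420)),key=lambda x:x[0][1])
for p,a,c,e in P: print("pin",p.round(4),a,c.round(),e.round(3))
s=st();goal([P[0][0][0],P[0][0][1],.0135],180)
```

```text
pin [0.5396 0.3556] 921 [282. 192.] [-0.999  0.038]
t 30.0 pos [0.5399 0.3532 0.1892] w 0.400 F [-0.1  0.9  0.2]
travel [-1.000e-04  2.700e-03  1.757e-01] rot [-0.002 -0.002  0.   ]
```

View pics/w26.png

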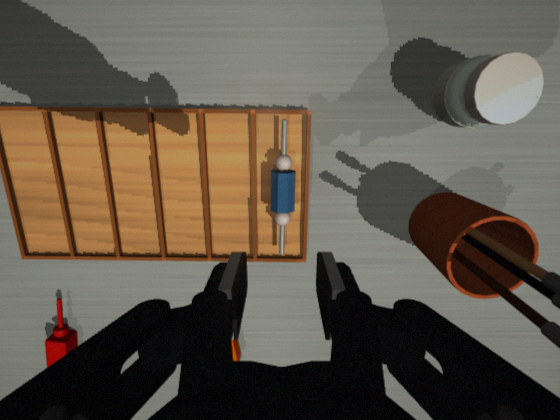

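The last pin is centred at (282,192), and the pot is about 10 cm to the right. I'll descend.

drive_tool(motion=[{"hand": 39, "travel": [0, 0.0025, 0.05], "rotation": [-0.002, -0.002, 0.01]}, {"hand": 39, "travel": [0, 0.0025, 0.1], "rotation": [-0.002, -0.002, 0.01]}, {"hand": 39, "travel": [0, 0.0025, 0.14], "rotation": [-0.002, -0.002, 0.01]}, {"hand": 39, "travel": [0, 0.0025, 0.165], "rotation": [-0.002, -0.002, 0.01]}, {"hand": 39, "travel": [0, 0.0025, 0.175], "rotation": [-0.002, -0.002, 0.01]}, {"hand": 39, "travel": [0, 0.0025, 0.1755], "rotation": [-0.002, -0.002, 0.01]}, {"hand": 39, "travel": [0, 0.0025, 0.1755], "rotation": [-0.002, -0.002, 0.01]}])

```text
t: 30.7
position: [0.5409, 0.355, 0.015]
tool_rot: [[-1.0, 0.011, 0.002], [0.011, 1.0, 0.001], [-0.002, 0.001, -1.0]]
ft_force: [-0.3, 0.5, -0.2]
width: 0.393
```

drive_tool(motion=[{"hand": 0, "travel": [0, 0, 0.001], "rotation": [0, 0, 0]}, {"hand": 0, "travel": [0, 0, 0.001], "rotation": [0, 0, 0]}, {"hand": 0, "travel": [0, 0, 0.001], "rotation": [0, 0, 0]}, {"hand": 0, "travel": [0, 0, 0.001], "rotation": [0, 0, 0]}, {"hand": 0, "travel": [0, 0, -0.02], "rotation": [0, 0, 0]}, {"hand": 0, "travel": [0, 0, -0.06], "rotation": [0, 0, 0]}, {"hand": 0, "travel": [0, 0, -0.1], "rotation": [0, 0, 0]}, {"hand": 0, "travel": [0, 0, -0.14], "rotation": [0, 0, 0]}, {"hand": 0, "travel": [0, 0, -0.14], "rotation": [0, 0, 0]}], newtons=60)

```text
t: 31.6
position: [0.5442, 0.3566, 0.1628]
tool_rot: [[-1.0, 0.01, 0.014], [0.01, 1.0, 0.007], [-0.014, 0.007, -1.0]]
ft_force: [0.6, 0.8, -0.0]
width: 0.257
```

Run:
```python
from h import *
d=cam("wrist");cv2.imwrite("pics/w27.png",d["img"][:,:,::-1])
st();p=notch(.075);print(p);goal([p[0],p[1],.15],174.5)
```

```text
t 31.6 pos [0.5427 0.3559 0.1595] w 0.256 F [ 1.  -0.  -1.3]
[ 0.55817395 -0.14181905]
travel [-0.0206 -0.4976  0.0074] rot [0.005 0.01  0.086]
```

View pics/w27.png

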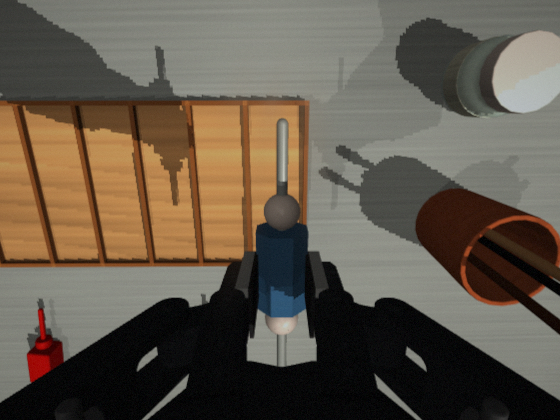

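The fifth pin is held and the tray is empty. I'll carry it to y = +75.

drive_tool(motion=[{"hand": 0, "travel": [-0.001, -0.025, 0], "rotation": [0.005, 0.01, 0.01]}, {"hand": 0, "travel": [-0.003, -0.07, 0], "rotation": [0.005, 0.01, 0.02]}, {"hand": 0, "travel": [-0.005, -0.12, 0.002], "rotation": [0.005, 0.01, 0.03]}, {"hand": 0, "travel": [-0.007, -0.17, 0.003], "rotation": [0.005, 0.01, 0.04]}, {"hand": 0, "travel": [-0.009, -0.22, 0.004], "rotation": [0.005, 0.01, 0.05]}, {"hand": 0, "travel": [-0.011, -0.27, 0.005], "rotation": [0.005, 0.01, 0.06]}, {"hand": 0, "travel": [-0.013, -0.32, 0.006], "rotation": [0.005, 0.01, 0.07]}, {"hand": 0, "travel": [-0.016, -0.37, 0.007], "rotation": [0.005, 0.01, 0.08]}, {"hand": 0, "travel": [-0.018, -0.42, 0.007], "rotation": [0.005, 0.01, 0.086]}, {"hand": 0, "travel": [-0.02, -0.467, 0.007], "rotation": [0.005, 0.01, 0.086]}, {"hand": 0, "travel": [-0.0205, -0.4975, 0.007], "rotation": [0.005, 0.01, 0.086]}, {"hand": 0, "travel": [-0.0205, -0.4975, 0.007], "rotation": [0.005, 0.01, 0.086]}])

```text
t: 32.85
position: [0.5573, -0.1459, 0.149]
tool_rot: [[-0.995, 0.101, -0.002], [0.101, 0.995, -0.001], [0.002, -0.001, -1.0]]
ft_force: [0.2, 0.3, -0.2]
width: 0.256
```

Run:
```python
from h import *
d=cam("wrist");cv2.imwrite("pics/w28.png",d["img"][:,:,::-1])
s=st();p=notch(.075);goal([p[0],p[1],.06],174.5)
```

```text
t 32.9 pos [ 0.5571 -0.1435  0.149 ] w 0.259 F [-0.   1.1 -0.3]
travel [-0.0011  0.0017  0.089 ] rot [ 0.001 -0.003 -0.004]
```

View pics/w28.png

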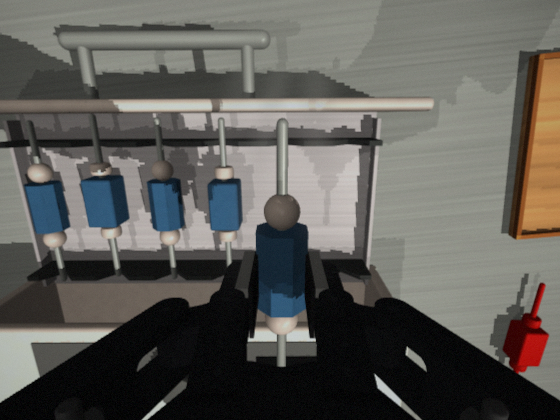

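drive_tool(motion=[{"hand": 0, "travel": [-0.001, 0.0015, 0.04], "rotation": [0.001, -0.003, -0.004]}, {"hand": 0, "travel": [-0.001, 0.0015, 0.08], "rotation": [0.001, -0.003, -0.004]}, {"hand": 0, "travel": [-0.001, 0.0015, 0.089], "rotation": [0.001, -0.003, -0.004]}, {"hand": 0, "travel": [-0.001, 0.0015, 0.089], "rotation": [0.001, -0.003, -0.004]}, {"hand": 0, "travel": [-0.001, 0.0015, 0.089], "rotation": [0.001, -0.003, -0.004]}])

```text
t: 33.4
position: [0.5589, -0.1415, 0.0612]
tool_rot: [[-0.995, 0.095, 0.002], [0.095, 0.995, -0.001], [-0.002, -0.001, -1.0]]
ft_force: [0.8, 0.4, -0.1]
width: 0.257
```

Run:
```python
from h import *
s=st();p=notch(.075);goal([p[0],p[1],.0305],174.5)
```

```text
t 33.4 pos [ 0.5589 -0.1415  0.0612] w 0.257 F [ 0.8  0.4 -0.1]
travel [ 0.0007 -0.0003  0.0307] rot [-0.001  0.002  0.001]
```

drive_tool(motion=[{"hand": 0, "travel": [0.001, -0.001, 0.012], "rotation": [0, 0.002, 0]}, {"hand": 0, "travel": [0.001, -0.001, 0.022], "rotation": [0, 0.002, 0]}, {"hand": 0, "travel": [0.001, -0.001, 0.028], "rotation": [0, 0.002, 0]}, {"hand": 0, "travel": [0.001, -0.001, 0.03], "rotation": [0, 0.002, 0]}, {"hand": 0, "travel": [0.001, -0.001, 0.03], "rotation": [0, 0.002, 0]}])

```text
t: 33.9
position: [0.5583, -0.1432, 0.0319]
tool_rot: [[-0.996, 0.095, 0.001], [0.095, 0.996, -0.002], [-0.001, -0.002, -1.0]]
ft_force: [-1.8, -1.6, 3.6]
width: 0.259
```

Run:
```python
from h import *
s=st()
d=cam("wrist");cv2.imwrite("pics/w29.png",d["img"][:,:,::-1])
```

```text
t 33.9 pos [ 0.5583 -0.1432  0.0319] w 0.259 F [-1.8 -1.6  3.6]
```

View pics/w29.png

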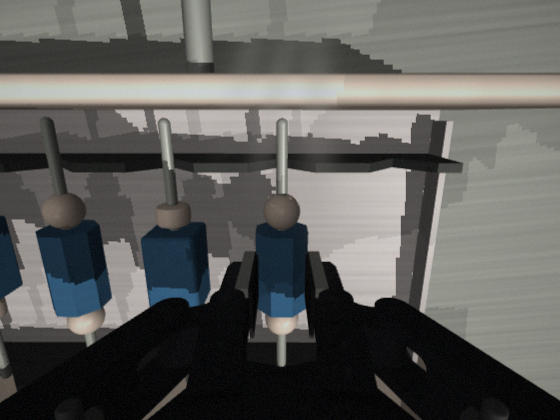

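The pin is seated in the fifth notch at (282,160). I'll release and back off to view the whole rack.

drive_tool(motion=[{"hand": 34, "travel": [0, 0, 0], "rotation": [0, 0, 0]}, {"hand": 40, "travel": [0, 0, 0], "rotation": [0, 0, 0]}, {"hand": 40, "travel": [0, 0, 0], "rotation": [0, 0, 0]}, {"hand": 40, "travel": [0, 0, -0.02], "rotation": [0, 0, 0]}, {"hand": 40, "travel": [0, 0, -0.06], "rotation": [0, 0, 0]}, {"hand": 40, "travel": [0, 0, -0.11], "rotation": [0, 0, 0]}, {"hand": 40, "travel": [0, 0, -0.15], "rotation": [0, 0, 0]}, {"hand": 40, "travel": [0.01, -0.04, -0.19], "rotation": [0, 0, 0]}, {"hand": 40, "travel": [0.02, -0.09, -0.2], "rotation": [0, 0, 0]}, {"hand": 40, "travel": [0.02, -0.1, -0.2], "rotation": [0, 0, 0]}, {"hand": 40, "travel": [0.02, -0.1, -0.2], "rotation": [0, 0, 0]}])

```text
t: 35.05
position: [0.5282, -0.2431, 0.2322]
tool_rot: [[-0.995, 0.098, 0.001], [0.098, 0.995, -0.003], [-0.001, -0.003, -1.0]]
ft_force: [-0.5, 0.5, -0.3]
width: 0.401
```

Run:
```python
from h import *
s=st();print(s["joint_positions"].round(1))
d=cam("wrist");cv2.imwrite("pics/w30.png",d["img"][:,:,::-1]);rack(d)
# bead-top heights and end heights from depth
Q=cloud(d)
h=cv2.cvtColor(d["img"],cv2.COLOR_RGB2HSV)
for p,a,c,e in pins(d,.044,(0,420)):
    u,v=c.astype(int);print("beadtop z",np.nanmedian(Q[v-8:v+9,u-2:u+3,2]).round(4))
```

```text
t 35.0 pos [ 0.5282 -0.2431  0.2322] w 0.401 F [-0.5  0.5 -0.3]
[-3.56e+01  1.79e+01  8.35e+01 -1.00e-01  7.84e+01 -1.20e+02]
pin 847 [194. 202.] [-0.992  0.129] rack 0.0016 -0.1241
pin 802 [238. 198.] [-0.997  0.075] rack -0.0025 -0.0765
pin 782 [284. 200.] [-0.995  0.096] rack 0.0 -0.0267
pin 778 [330. 201.] [-0.993  0.12 ] rack 0.0012 0.0231
pin 820 [375. 200.] [-0.998  0.062] rack 0.0006 0.0708
beadtop z 0.0458
beadtop z 0.0458
beadtop z 0.0457
beadtop z 0.0454
beadtop z 0.0457
```

View pics/w30.png

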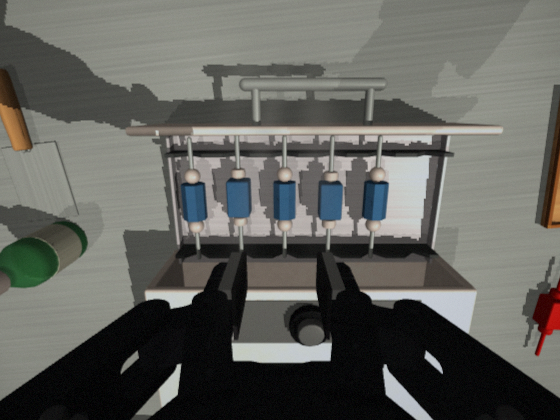

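All five pins lie straight in their own notches. The bead tops measure 45.4–45.8 mm, against 46 mm expected. Now I'll bring shut fingers down in front of the handle to push.

Run:
```python
from h import *
p=box(-.24,0);print(p);goal([p[0],p[1],.2],174.5)
```

```text
[ 0.38338  -0.199428]
travel [0.1482 0.0275 0.0313] rot [-0.001  0.    -0.002]
```

drive_tool(motion=[{"hand": 0, "travel": [0.05, 0.01, 0], "rotation": [0, 0, 0]}, {"hand": 0, "travel": [0.1, 0.02, 0], "rotation": [0, 0, 0]}, {"hand": 0, "travel": [0.148, 0.0275, 0], "rotation": [0, 0, 0]}, {"hand": 0, "travel": [0.148, 0.0275, 0.03], "rotation": [0, 0, 0]}, {"hand": 0, "travel": [0.148, 0.0275, 0.07], "rotation": [0, 0, 0]}, {"hand": 0, "travel": [0.148, 0.0275, 0.11], "rotation": [0, 0, 0]}, {"hand": 0, "travel": [0.148, 0.0275, 0.15], "rotation": [0, 0, 0]}, {"hand": 0, "travel": [0.148, 0.0275, 0.172], "rotation": [0, 0, 0]}, {"hand": 0, "travel": [0.148, 0.0275, 0.172], "rotation": [0, 0, 0]}])

```text
t: 36.0
position: [0.3812, -0.1959, 0.0559]
tool_rot: [[-0.995, 0.096, -0.006], [0.096, 0.995, 0.006], [0.007, 0.005, -1.0]]
ft_force: [0.3, 0.3, -0.5]
width: 0.002
```

Run:
```python
from h import *
s=st();q=s["position"][:2]-BO;print("box",q@BX,q@BY)
d=cam("wrist");cv2.imwrite("pics/w31.png",d["img"][:,:,::-1])
p=box(-.064,0);goal([p[0],p[1],.06],174.5)
```

```text
t 36.0 pos [ 0.3812 -0.1959  0.0559] w 0.002 F [ 0.3  0.3 -0.5]
box -0.2425427500703593 0.0032821920269874563
travel [-0.1771 -0.0019 -0.003 ] rot [ 0.003 -0.004 -0.   ]
```

View pics/w31.png

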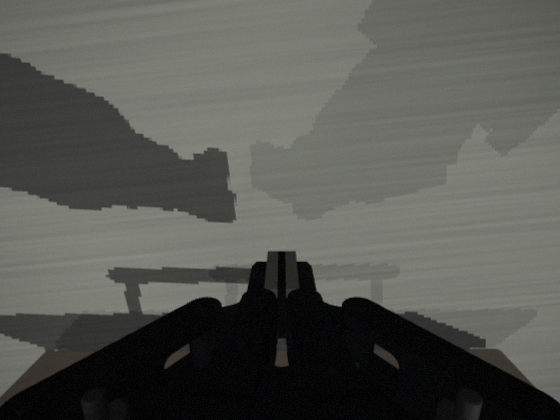

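The fingers are in front of the handle; its shadow is around row 270 and nothing is touching. I'll push inward slowly.

drive_tool(motion=[{"hand": 0, "travel": [-0.015, 0, -0.002], "rotation": [0.003, -0.004, 0]}, {"hand": 0, "travel": [-0.025, -0.001, -0.003], "rotation": [0.003, -0.004, 0]}, {"hand": 0, "travel": [-0.033, -0.001, -0.003], "rotation": [0.003, -0.004, 0]}, {"hand": 0, "travel": [-0.041, -0.001, -0.003], "rotation": [0.003, -0.004, 0]}, {"hand": 0, "travel": [-0.051, -0.001, -0.003], "rotation": [0.003, -0.004, 0]}, {"hand": 0, "travel": [-0.062, -0.001, -0.003], "rotation": [0.003, -0.004, 0]}, {"hand": 0, "travel": [-0.074, -0.001, -0.003], "rotation": [0.003, -0.004, 0]}, {"hand": 0, "travel": [-0.086, -0.001, -0.003], "rotation": [0.003, -0.004, 0]}, {"hand": 0, "travel": [-0.098, -0.001, -0.003], "rotation": [0.003, -0.004, 0]}, {"hand": 0, "travel": [-0.11, -0.001, -0.003], "rotation": [0.003, -0.004, 0]}, {"hand": 0, "travel": [-0.12, -0.001, -0.003], "rotation": [0.003, -0.004, 0]}, {"hand": 0, "travel": [-0.125, -0.001, -0.003], "rotation": [0.003, -0.004, 0]}])

```text
t: 37.25
position: [0.5081, -0.2104, 0.06]
tool_rot: [[-0.995, 0.096, 0.0], [0.096, 0.995, -0.0], [-0.0, -0.0, -1.0]]
ft_force: [-2.4, 1.4, 2.8]
width: -0.001
```

Run:
```python
from h import *
s=st();q=s["position"][:2]-BO;print("box",q@BX,q@BY)
d=cam("wrist");cv2.imwrite("pics/w32.png",d["img"][:,:,::-1])
d=cam("scene");cv2.imwrite("pics/s32.png",d["img"][:,:,::-1])
p=box(-.064,0);goal([p[0],p[1],.06],174.5)
```

```text
t 37.2 pos [ 0.5081 -0.2104  0.06  ] w -0.001 F [-2.4  1.4  2.8]
box -0.11485264491650374 0.0009739813236882333
travel [-0.0508 -0.0007  0.0002] rot [-0.001  0.002 -0.   ]
```

View pics/s32.png

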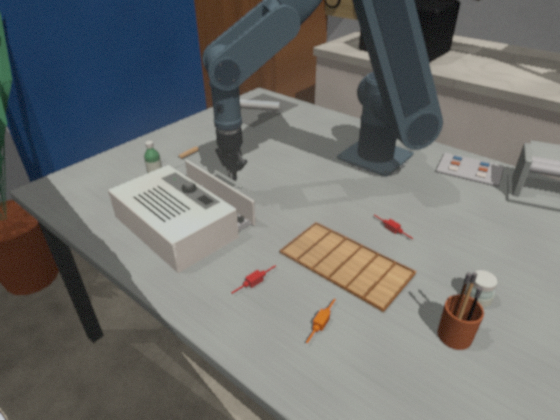

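View pics/w32.png

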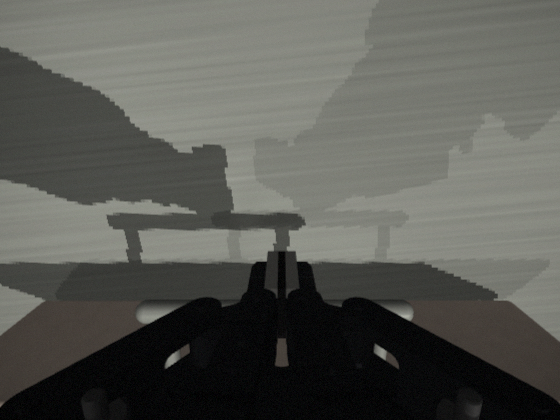

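The drawer is sliding in with about 2.5 N on the fingers. I'll continue to home.

drive_tool(motion=[{"hand": 0, "travel": [-0.01, 0, 0], "rotation": [0, 0, 0]}, {"hand": 0, "travel": [-0.02, 0, 0], "rotation": [0, 0, 0]}, {"hand": 0, "travel": [-0.03, 0, 0], "rotation": [0, 0, 0]}, {"hand": 0, "travel": [-0.038, 0, 0], "rotation": [0, 0, 0]}, {"hand": 0, "travel": [-0.044, 0, 0], "rotation": [0, 0, 0]}, {"hand": 0, "travel": [-0.048, 0, 0], "rotation": [0, 0, 0]}, {"hand": 0, "travel": [-0.05, 0, 0], "rotation": [0, 0, 0]}, {"hand": 0, "travel": [-0.051, 0, 0], "rotation": [0, 0, 0]}])

```text
t: 38.15
position: [0.5589, -0.2154, 0.0601]
tool_rot: [[-0.995, 0.096, 0.001], [0.096, 0.995, -0.001], [-0.001, -0.0, -1.0]]
ft_force: [-2.0, 1.6, -0.9]
width: 0.002
```

Run:
```python
from h import *
s=st();q=s["position"][:2]-BO;print("box",q@BX,q@BY)
```

```text
t 38.1 pos [ 0.5589 -0.2154  0.0601] w 0.002 F [-2.   1.6 -0.9]
box -0.06375705902423592 0.0008209883281228212
```

drive_tool(motion=[{"hand": 0, "travel": [-0.002, 0, 0], "rotation": [0, 0, 0]}, {"hand": 0, "travel": [-0.004, 0, 0], "rotation": [0, 0, 0]}, {"hand": 0, "travel": [-0.005, 0, 0], "rotation": [0, 0, 0]}, {"hand": 0, "travel": [-0.005, 0, 0], "rotation": [0, 0, 0]}])

```text
t: 38.55
position: [0.5641, -0.216, 0.0601]
tool_rot: [[-0.995, 0.096, 0.002], [0.096, 0.995, -0.001], [-0.002, -0.001, -1.0]]
ft_force: [-2.0, 1.9, -1.0]
width: -0.004
```

drive_tool(motion=[{"hand": 0, "travel": [-0.002, 0, 0], "rotation": [0, 0, 0]}, {"hand": 0, "travel": [-0.003, 0, 0], "rotation": [0, 0, 0]}, {"hand": 0, "travel": [-0.003, 0, 0], "rotation": [0, 0, 0]}])

```text
t: 38.85
position: [0.5651, -0.2161, 0.0601]
tool_rot: [[-0.995, 0.096, -0.003], [0.096, 0.995, 0.0], [0.003, -0.0, -1.0]]
ft_force: [-9.2, 1.2, 2.6]
width: -0.0
```

Run:
```python
from h import *
s=st();d=cam("scene");cv2.imwrite("pics/s33.png",cv2.resize(d["img"][140:270,90:270],None,fx=4,fy=4)[:,:,::-1])
```

```text
t 38.9 pos [ 0.5651 -0.2161  0.0601] w -0.000 F [-9.2  1.2  2.6]
```

View pics/s33.png

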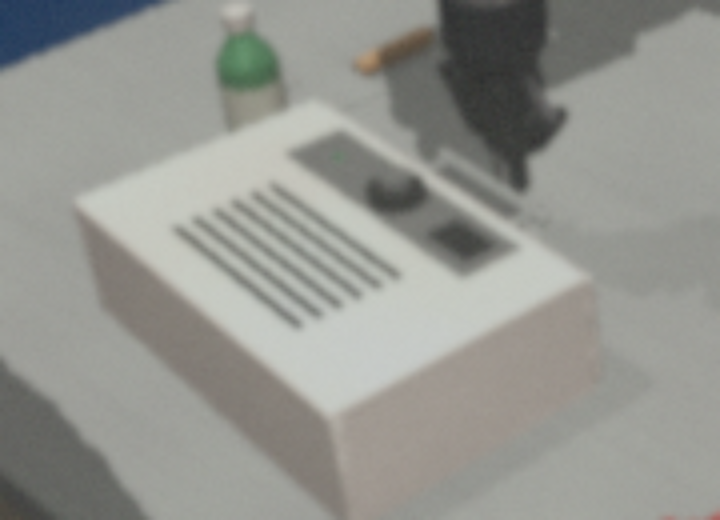

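The force jumped to 9 N with only 1 mm of motion, so the drawer is against its stop. I'll back off, lift and check.

drive_tool(motion=[{"hand": 0, "travel": [0, 0, 0], "rotation": [0, 0, 0]}, {"hand": 0, "travel": [0.02, 0, 0], "rotation": [0, 0, 0]}, {"hand": 0, "travel": [0.04, 0, 0], "rotation": [0, 0, 0]}, {"hand": 0, "travel": [0.04, 0, -0.05], "rotation": [0, 0, 0]}, {"hand": 0, "travel": [0.04, 0, -0.1], "rotation": [0, 0, 0]}, {"hand": 0, "travel": [0.04, 0, -0.14], "rotation": [0, 0, 0]}, {"hand": 0, "travel": [0, 0, -0.14], "rotation": [0, 0, 0]}, {"hand": 0, "travel": [0, 0, -0.14], "rotation": [0, 0, 0]}])

```text
t: 39.7
position: [0.5706, -0.2178, 0.2029]
tool_rot: [[-0.995, 0.095, 0.007], [0.095, 0.995, -0.004], [-0.007, -0.004, -1.0]]
ft_force: [-0.1, -0.1, 0.2]
width: 0.002
```

Run:
```python
from h import *
d=cam("wrist");cv2.imwrite("pics/w34.png",d["img"][:,:,::-1])
s=st();print(s["joint_positions"].round(1))
t=cam("top");cv2.imwrite("pics/t34.png",t["img"][:,:,::-1])
p=box(.036,0);print(p);goal([p[0],p[1],.17],174.5)
```

```text
t 39.8 pos [ 0.568  -0.2169  0.2012] w 0.002 F [-1.   1.1 -0.3]
[-3.140e+01  2.180e+01  8.230e+01 -1.000e-01  7.570e+01 -1.159e+02]
[ 0.658138  -0.2257308]
travel [-0.0922 -0.0005  0.0301] rot [-0.001 -0.001  0.001]
```

View pics/w34.png

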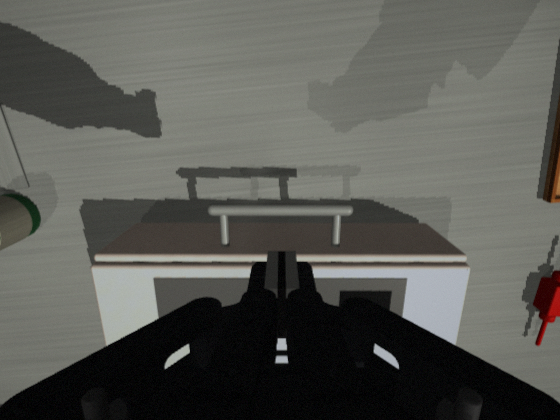

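View pics/t34.png

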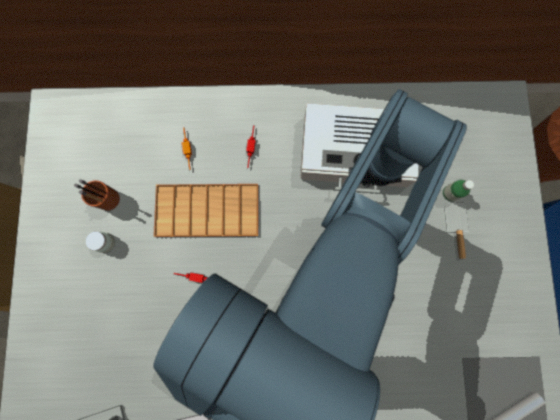

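The drawer looks flush: the panel's edge is at row 258, right against the box edge at row 265, with the handle at (280,211). I'll check the handle's position numerically against the start.

Run:
```python
from h import *
d=cam("wrist");s=st()
p=ray(d,[[280.5,211]],.077)[0];print(p,"start: .5758 -.2166 (wrist), .5766,-.2197 (top)")
q=p[:2]-BO;print("box x",q@BX)
Q=cloud(d)
p=ray(d,[[200,258],[360,258]],.092);print((p[:,:2]-BO)@BX,"start:",(ray(d,[[200,266]],.098)[:,:2]-BO)@BX)
p=np.array([.6575,-.225]);goal([p[0],p[1],.14],174.5)
```

```text
t 39.9 pos [ 0.5655 -0.2161  0.1997] w -0.002 F [0.5 0.1 0.1]
[ 0.57454369 -0.21738815  0.077     ] start: .5758 -.2166 (wrist), .5766,-.2197 (top)
box x -0.04800950765956307
[-0.01035777 -0.01031243] start: [-0.00580279]
travel [-0.0926 -0.0001  0.0595] rot [-0.    -0.003  0.   ]
```

The handle reads box x = -48 mm, the same as when I gripped it shut, so the drawer is home. Moving above the button.

drive_tool(motion=[{"hand": 0, "travel": [-0.045, 0, 0.01], "rotation": [0, -0.003, 0]}, {"hand": 0, "travel": [-0.0925, 0, 0.03], "rotation": [0, -0.003, 0]}, {"hand": 0, "travel": [-0.0925, 0, 0.06], "rotation": [0, -0.003, 0]}, {"hand": 0, "travel": [-0.0925, 0, 0.06], "rotation": [0, -0.003, 0]}, {"hand": 0, "travel": [-0.0925, 0, 0.06], "rotation": [0, -0.003, 0]}])

```text
t: 40.35
position: [0.656, -0.2245, 0.1385]
tool_rot: [[-0.995, 0.096, -0.003], [0.096, 0.995, 0.001], [0.003, 0.001, -1.0]]
ft_force: [-0.4, 0.5, 0.3]
width: -0.0
```

Run:
```python
from h import *
s=st();d=cam("scene");cv2.imwrite("pics/s35.png",cv2.resize(d["img"][140:270,90:270],None,fx=4,fy=4)[:,:,::-1])
goal([.6575,-.225,.1135],174.5)
```

```text
t 40.4 pos [ 0.656  -0.2245  0.1385] w -0.000 F [-0.4  0.5  0.3]
travel [-0.0007  0.0001  0.0268] rot [-0.  0.  0.]
```

View pics/s35.png

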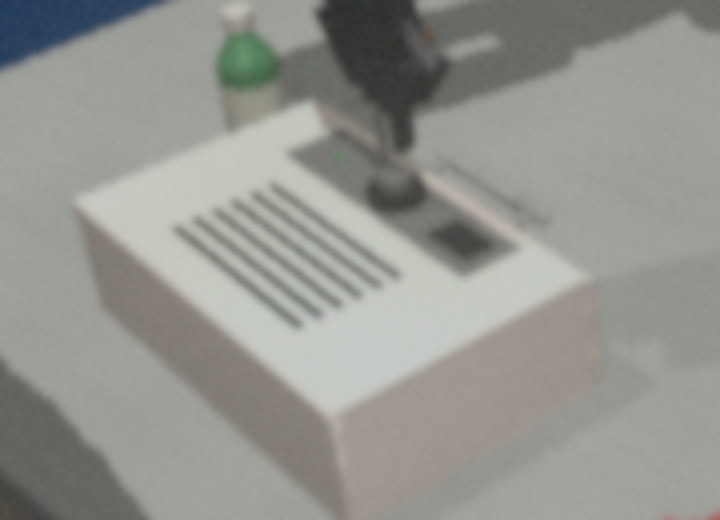

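The shut fingertips are right above the button, around (397,175). Press.

drive_tool(motion=[{"hand": 0, "travel": [-0.0005, 0, 0.01], "rotation": [0, 0, 0]}, {"hand": 0, "travel": [-0.0005, 0, 0.018], "rotation": [0, 0, 0]}, {"hand": 0, "travel": [-0.0005, 0, 0.022], "rotation": [0, 0, 0]}, {"hand": 0, "travel": [-0.0005, 0, 0.025], "rotation": [0, 0, 0]}, {"hand": 0, "travel": [-0.0005, 0, 0.026], "rotation": [0, 0, 0]}, {"hand": 0, "travel": [-0.0005, 0, 0.026], "rotation": [0, 0, 0]}])

```text
t: 41.0
position: [0.6569, -0.2251, 0.1147]
tool_rot: [[-0.995, 0.096, -0.0], [0.096, 0.995, -0.0], [0.0, -0.001, -1.0]]
ft_force: [-3.7, -0.4, 4.3]
width: 0.003
```

drive_tool(motion=[{"hand": 0, "travel": [0, 0, 0.001], "rotation": [0, 0, 0]}, {"hand": 0, "travel": [0, 0, 0.002], "rotation": [0, 0, 0]}, {"hand": 0, "travel": [0, 0, 0.002], "rotation": [0, 0, 0]}])

```text
t: 41.3
position: [0.6569, -0.2252, 0.114]
tool_rot: [[-0.995, 0.096, 0.0], [0.096, 0.995, -0.001], [-0.0, -0.001, -1.0]]
ft_force: [-5.0, 1.3, 9.6]
width: 0.002
```

The button is fully down: 9.6 N, with the tip at 114.0 mm. I'll retreat.

drive_tool(motion=[{"hand": 0, "travel": [0, 0, -0.02], "rotation": [0, 0, 0]}, {"hand": 0, "travel": [0, 0, -0.06], "rotation": [0, 0, 0]}, {"hand": 0, "travel": [0, 0, -0.1], "rotation": [0, 0, 0]}, {"hand": 0, "travel": [0.05, 0, -0.12], "rotation": [0, 0, 0]}, {"hand": 0, "travel": [0.1, 0, -0.12], "rotation": [0, 0, 0]}, {"hand": 0, "travel": [0.12, 0, -0.12], "rotation": [0, 0, 0]}, {"hand": 0, "travel": [0.12, 0, -0.12], "rotation": [0, 0, 0]}, {"hand": 0, "travel": [0.12, 0, -0.12], "rotation": [0, 0, 0]}])

```text
t: 42.1
position: [0.5379, -0.2138, 0.2344]
tool_rot: [[-0.995, 0.096, 0.002], [0.096, 0.995, -0.001], [-0.002, -0.001, -1.0]]
ft_force: [-0.1, -0.4, 0.0]
width: -0.002
```

Run:
```python
from h import *
d=cam("wrist");cv2.imwrite("pics/w36.png",d["img"][:,:,::-1]);s=st()
Q=cloud(d);m=(Q[...,2]>0.066)&(Q[...,2]<0.084)&(np.abs((Q[...,:2]-box(-.07,0))@BX)<.04);m[300:]=False
print("handle pts",m.sum(),"box x",np.nanmedian((Q[m][:,:2]-BO)@BX))
m=(d["img"][...,2].astype(int)-d["img"][...,0]>50);print("blue px",m.sum())
```

```text
t 42.1 pos [ 0.5384 -0.2139  0.2341] w 0.003 F [ 0.  -0.7 -0.1]
handle pts 1551 box x -0.04188891454505533
blue px 0
```

View pics/w36.png

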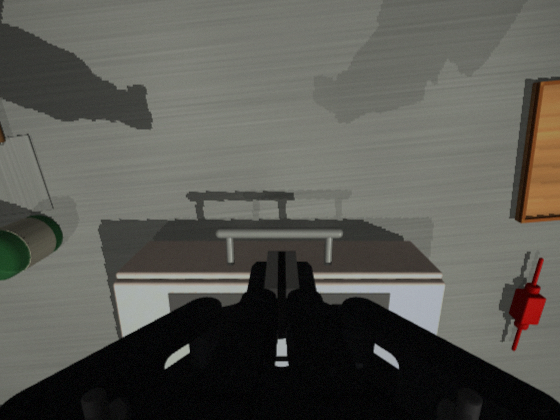

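The drawer is flush (panel at row 275) and the arm is clear of everything. Handing in.

Run:
```python
from workcell import env
print(env.sign_off())
```

```text
the job is handed in; nothing more can be done
None
```

I pulled the drawer out, laid all five pins from the tray in their own notch pairs, and pushed the drawer home. Then I pressed the start button, backed the arm clear and handed the job in at about 42 s.

**Last checks**
- **Pins:** before closing, the beads lay within about 3 mm of the rack's middle along x and within about 4 mm of their notches in y. The bead tops were at 45.4–45.8 mm, against 46 mm expected for settled pins. I could not see the pins once the drawer was shut.
- **Drawer:** the push met the stop at about 9 N. In the wrist picture the handle then read 48 mm in front of the box face, the same as when I gripped it at the start.
- **Button:** it went fully down, with the fingertips at 114.0 mm and 9.6 N.
- **Bystanders and look-alikes:** I touched none of them, and they looked unmoved in the pictures. I did not measure them.

**Checks that disagreed**
- A final depth-based handle reading gave 42 mm rather than 48 mm. It probably took in the handle's posts, because the picture shows the panel flush.
- While I placed the second pin, the drawer was dragged about 4 mm inward. It stayed at roughly 0.150 m out, and I aimed the remaining pins at the shifted rack.

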